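# Wind the weld fixture home with a loose crank

### The arm

A 7-joint arm with a two-finger parallel gripper is mounted at the origin on the work surface. World frame = base frame: x ahead of the robot, y to its left, z up, the work surface at z = 0. Lengths are in m, angles in rad, forces in N, time in s.
With the tool pointing down it reaches from about 0.35 to 0.9 m from the base axis. Payload 8.1 kg.
Tool frame: the origin (TCP) lies midway between the tips of the shut fingers; the grasp point (between the pads) lies arm.hold_point_z behind it (arm.hold_point_z is the distance from the TCP to the grasp point, in m); z points along the fingers, x is the direction in which the jaws open and shut, and the axes are right-handed (so a half turn about z gives the same grasp; the last joint's range is limited). The gripper opens to 92 mm and grips with 3 to 60 N. Pads are 19 mm wide; open, the fingers measure 130 mm over their backs; the gripper's body (75 mm by 190 mm) begins 47 mm behind the grasp point.
Start: joints at [-1.329, 0.434, 0.025, 1.573, -0.012, 1.134, -0.075], TCP at [0.211, 0.588, 0.227] pointing down, gripper open.
Joint ranges: [-2.62, 2.62], [-0.44, 2.09], [-1.27, 1.32], [0.08, 2.57], [-1.32, 4.46], [0.12, 2], [-2.74, 2.74]. Speed limits (rad/s): [2.22, 2.22, 3.01, 3.01, 3.14, 3.14, 3.14].

### API

Orientations are given as a rotation vector (axis times angle).
In Python, from cell import arm gives the robot as it stands.
- The arm moves only by the shell command python3 -m pendant 'ROWS' [FORCE]. ROWS is JSON, a list of rows, each an object with "dp": the shift along the tool's x, y, z in m, a list of three; "rotation": the turn, a rotation vector about the tool's x, y, z in rad, a list of three; "fingers": the closure, from -1 (fully open) to 1 (shut). In form: [{"dp": [x, y, z], "rotation": [rx, ry, rz], "fingers": fingers}, ...]. A call has 1 to 20 rows; each row is the pose to reach, as a shift and turn from the pose measured when the call began, along the tool's axes at that moment; what a row does not reach only later rows make up. A row lasts 1/8 s, in which the tool goes at most 62.5 mm and 10.7 degrees, less where a joint would pass 70% of its speed; a pose out of reach is approached as far as the arm can. A call with a gripper value outside its range is refused whole. The fingers move at their own pace and stop on an object; FORCE is the grip in N (left out, the last holds). Time passes only in rows, so rows that repeat a pose let the fingers close. It gives the time, the measured TCP pose, the force and the opening at its end, in the units of the state.
- arm.observe(): the state, without advancing time (a new reading comes with each control period).
- arm.get_image(name): name is "scene" or "side" or "wrist"; returns the picture (480x640x3 uint8, blue, green, red); there is no depth.
- arm.camera_params(name): a dict with "camera_matrix" (3x3 intrinsics, pixels), "rvec" (rotation vector, rad) and "tvec" (3), from world to camera coordinates, as OpenCV has them. Camera axes: x right, y down, z forward; pixel columns grow to the right and rows downward; lengths in m; the calibration is good to about 2 mm. A picture is of the moment at which its call begins: read the wrist's pose just before it. camera_params takes no time and is no camera call; for the wrist camera it gives the pose at the moment of the call.
- arm.sign_off(): hands the job in, once; it reports no verdict.
The state is a dict: "clock": time; "joints": joint angles; "dq": joint speeds; "joint_efforts": joint torques, N m; "position": TCP position; "ee_rot": TCP orientation; "force": force on the tool from outside, world axes, zero at the start; "ft_torque": the same for the moment, N m; "width": opening from 0.0 (shut) to 1.0 (fully open).
Only numpy, scipy, OpenCV 4.12 (cv2) and the standard library are available. Lean on these libraries where they do the work, as an engineer would, in place of code of your own. Each camera call takes 0.05 s, during which the arm holds its last target.

### The job

Fetch the loose crank, feel it down onto the hidden square drive stub in the well of the blue gearbox until it is fully home, then wind it clockwise (seen from above) until the fixture carriage is right up against its rubber stop, and let go, leaving the crank seated on the stub. Press and turn gently, never forcing the gearbox, do not touch or push the carriage itself, and leave the other things on the bench where they are.

Things in the scene. Friction and masses are not known exactly. Their poses are not given: they have to be found in the camera images.
- crank: Loose steel crank, 0.45 kg, standing upright on its socket end. Origin: centre of its underside; z up the turning axis, x along the arm to the knob. A sleeve 70 mm tall, its lower 40 mm square (35 mm wide, 49 mm over corners), the rest round (43 mm); then the arm, a flat bar 24 mm wide, z = 70 to 82 mm, from x = -16 to 79 mm.
- crank_socket (a point): Centre of the crank's underside (same as its origin), mouth of its square socket: 27 mm wide, 40 mm deep, its sides along the crank's x and y.
- crank_boss (a point): Middle of the crank's square steel grip boss, on the turning axis: 24 x 24 mm with sides along the crank's x and y, from 82 to 112 mm above the underside; this point is 97 mm above it.
- crank_knob (a point): Middle of the crank's red round upright knob, 24 mm across, 83 to 123 mm above the underside (this point 103 mm), 65 mm from the turning axis. It spins freely on its own pin, so a gripper may hold it without turning its wrist.
- fixture: The fixed slide unit. Origin: on the bench under the axis of the drive well, z up. Blue gearbox 110 x 110 mm, 80 mm high (foot 130 x 130 mm) centred on the origin. Steel bed 140 x 400 mm centred 215 mm from it in x, with two rails along y; a white sleeve on the carriage there reaches 163 mm above the bench. Does not move.
- well (a point): Centre of the mouth of the round well in the gearbox top, 80 mm above the bench; axes as the fixture's. 56 mm across, 52 mm deep. A seated crank stands on its floor, underside 52 mm below the mouth; with the flats not lined up it stays 16 to 20 mm below it. Never press the unseated crank on it with over 45 N (contact forces added up; 10 N or so is plenty); when winding, push the knob with under 9 N (contacts on the seated crank, added up, under 150 N).
- drive_top (a point): Top of the hidden square drive stub on the well's axis, 16 mm below the mouth: 25 mm wide, 36 mm tall, the last 4 mm a cone to 17 mm across. Which way its flats point is unknown, differs each time and does not show in these axes (it repeats every 90 degrees). Turning it takes about 0.2 N m (3 to 4 N at the knob), so light rubbing does not turn it; it stays where left.
- stop (a point): Tip of the rubber stop on the yellow end block at the +y end of the bed, 36 mm above the bench; axes as the fixture's.
- carriage (a joint): Travel of the carriage (aluminium plate 130 x 110 mm with a brass nest and a white sleeve) along the fixture's +y, in m: 0 = farthest back, 0.060 = against the rubber stop. The drive is springy: past the stop the knob resists about 12 N more per 10 mm. Starts between 0 and 0.02; advances 8 mm per radian of clockwise turn of the crank seen from above (50 mm a turn).
- grease_tin: Green closed tin, 60 mm across, 65 mm tall, standing; origin at the centre of its underside. To be left alone.
- sleeve_a: White tapered plastic sleeve with a red top, 48 mm across below and 62 mm above, 100 mm tall, standing; origin under its centre. To be left alone.
- sleeve_b: A second white tapered sleeve, the same size, standing; origin under its centre. To be left alone.
- collar: Loose flat brass ring, 64 mm outside, 40 mm inside, 16 mm high; origin under its centre. To be left alone.
- screwdriver: Yellow-handled screwdriver lying flat; origin near its middle. To be left alone.
- spanner: Steel spanner lying flat; origin near its middle. To be left alone.
Things that resemble listed ones, but are neither listed nor needed, are in the scene too. There is more than one size of the crank; the job needs the largest.

How it is judged:
On the way, in this order (a step that is already met when the one before it is completed fails the run):
1. the crank is seated fully on the drive stub: upright, on the axis, its underside at least 47 mm below the mouth of the well (z of crank in the frame of well below -0.047 m and horizontal distance between crank and well below 0.004 m and angle between crank's own z axis and vertical below 0.08 rad), for 0.2 s.
2. with the crank seated, the carriage has been wound to within 2 mm of its stop (all of step 1 and value of joint carriage above 0.058 m), for 0.2 s.
At the end, for the whole second after the job is handed in: The carriage is within 2 mm of its stop (travel over 0.058), and the crank stands seated and at rest on the drive stub: underside at least 47 mm below the well's mouth, within 4 mm of its axis, tilted under 0.08 rad (all of step 2 and linear speed of crank below 0.02 m/s); the robot touches nothing.
It fails at once if the crank is pressed on the gearbox or its drive stub with more than 45 N in all before it has dropped onto the drive stub (underside less than 40 mm below the well's mouth) (contact force between crank and fixture above 45 N and z of crank in the frame of well above -0.04 m).
It fails at once if the crank loads the gearbox or its drive stub with more than 150 N in all (contact force between crank and fixture above 150 N).
It fails at once if the robot pushes on the fixture or carriage with more than 3 N (contact force between any of the arm, the fingers and fixture above 3 N).
It fails at once if another thing on the bench is moved by more than 30 mm (distance of any of grease_tin, sleeve_a, sleeve_b, collar, screwdriver, spanner from where it was at the start of the episode above 0.03 m).
It also fails if it takes over 72 s, if anything falls off the work surface, if the arm or the gripper's body presses on something with over 40 N, if the wrist force passes 120 N, or if a joint passes its speed limit or range.

## Working session

There is one attempt and no reset: what is moved stays moved. The work goes in short steps, Python scripts to look and compute and a shell command to move; the robot and the scene stay as the last step left them, time stands still between calls to the robot, and variables do not carry over. Pictures are saved under pics/ and viewed, and the job is handed in when it is done.

```bash
ls; mkdir -p pics
python3 - <<'E'
from cell import arm
import cv2
print(arm.observe(), arm.hold_point_z)
for n in ("scene","side","wrist"):
    cv2.imwrite(f"pics/{n}0.png",arm.get_image(n)); 
    p=arm.camera_params(n);print(n,p)
E
```

```text
pics
{'clock': 0.0, 'joints': array([-1.32862939,  0.43522361,  0.02497618,  1.5741109 , -0.01161497,
        1.13403313, -0.07508423]), 'dq': array([-0.00022963, -0.00109519, -0.00038977,  0.00023773,  0.00049462,
       -0.00083107,  0.00098354]), 'joint_efforts': array([-3.40100005e-04, -6.67844868e+01,  9.84586626e-01, -3.14472020e+01,
       -6.06531976e-02,  4.27856587e-02,  1.66607160e-04]), 'position': array([0.21110817, 0.58770017, 0.2259393 ]), 'ee_rot': array([ 2.56876508e+00,  1.80678787e+00, -1.96409078e-03]), 'force': array([ 0.6867446 ,  0.20341086, -0.51480769]), 'ft_torque': array([ 0.01956725,  0.00117661, -0.00563478]), 'width': 0.9987803626620059} 0.0188
scene {'camera_matrix': array([[459.37747674,   0.        , 323.24492152],
       [  0.        , 459.37747674, 242.84625936],
       [  0.        ,   0.        ,   1.        ]]), 'rvec': array([ 1.79523154,  1.75879299, -0.72611298]), 'tvec': array([ 0.0050843 , -0.28155344,  1.35428476])}
side {'camera_matrix': array([[497.16232417,   0.        , 328.25687118],
       [  0.        , 497.16232417, 237.4947436 ],
       [  0.        ,   0.        ,   1.        ]]), 'rvec': array([ 2.38223388, -0.30132787,  0.1245416 ]), 'tvec': array([-0.49931059,  0.16174032,  1.10632601])}
wrist {'camera_matrix': array([[377.90905379,   0.        , 320.1477227 ],
       [  0.        , 377.90905379, 241.40288686],
       [  0.        ,   0.        ,   1.        ]]), 'rvec': array([-2.38386204, -1.67587773, -0.22221193]), 'tvec': array([-0.6238302 , -0.03234421,  0.38916649])}
```

View pics/scene0.png

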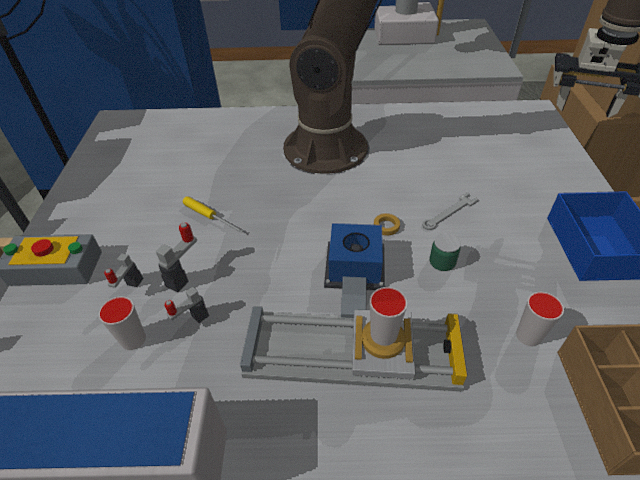

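View pics/side0.png

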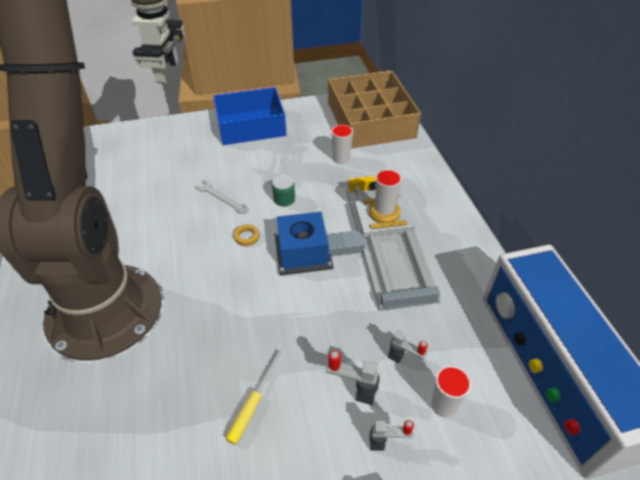

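View pics/wrist0.png

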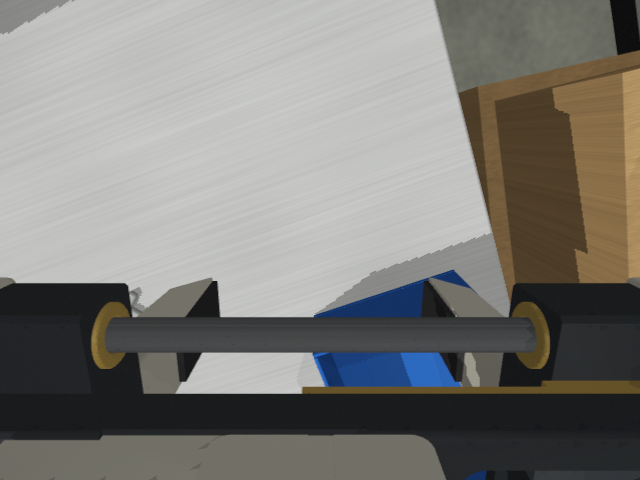

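Scene and side views both show three dark cranks with red knobs. The largest is at scene (173,268) / side (368,385), with its knob toward the robot. The gearbox well is at scene (356,242) / side (302,230). Next I'll enlarge crops.

```bash
cat > h.py <<'E'
import numpy as np,cv2
from cell import arm
def cam(n):
    p=arm.camera_params(n);R=cv2.Rodrigues(p['rvec'])[0];return p['camera_matrix'],R,np.array(p['tvec']).ravel()
def ray(n,uv):
    K,R,t=cam(n);d=R.T@np.linalg.inv(K)@np.array([uv[0],uv[1],1.]);return -R.T@t,d
def atz(n,uv,z):
    c,d=ray(n,uv);return c+d*(z-c[2])/d[2]
def tri(obs):
    A=0;b=0
    for n,uv in obs:
        c,d=ray(n,uv);d=d/np.linalg.norm(d);P=np.eye(3)-np.outer(d,d);A=A+P;b=b+P@c
    return np.linalg.solve(A,b)
def proj(n,X):
    K,R,t=cam(n);q=K@(R@np.array(X,float)+t);return q[:2]/q[2]
def crop(img,x0,y0,x1,y1,s,out):
    c=cv2.resize(img[y0:y1,x0:x1],None,fx=s,fy=s,interpolation=cv2.INTER_CUBIC)
    for k in range(x0-x0%10+10,x1,10):
        cv2.line(c,((k-x0)*s,0),((k-x0)*s,6 if k%50 else 14),(0,255,255),1)
    for k in range(y0-y0%10+10,y1,10):
        cv2.line(c,(0,(k-y0)*s),(6 if k%50 else 14,(k-y0)*s),(0,255,255),1)
    cv2.imwrite(out,c)
E
python3 - <<'E'
from h import *
a=cv2.imread('pics/scene0.png');b=cv2.imread('pics/side0.png')
c1=cv2.resize(a[210:310,120:220],None,fx=4,fy=4,interpolation=2)
c2=cv2.resize(a[210:310,310:410],None,fx=4,fy=4,interpolation=2)
cv2.imwrite('pics/sc.png',np.hstack([c1,c2]))
c1=cv2.resize(b[335:435,310:410],None,fx=4,fy=4,interpolation=2)
c2=cv2.resize(b[190:290,260:360],None,fx=4,fy=4,interpolation=2)
cv2.imwrite('pics/sd.png',np.hstack([c1,c2]))
E
```

```text
(no output)
```

View pics/sc.png

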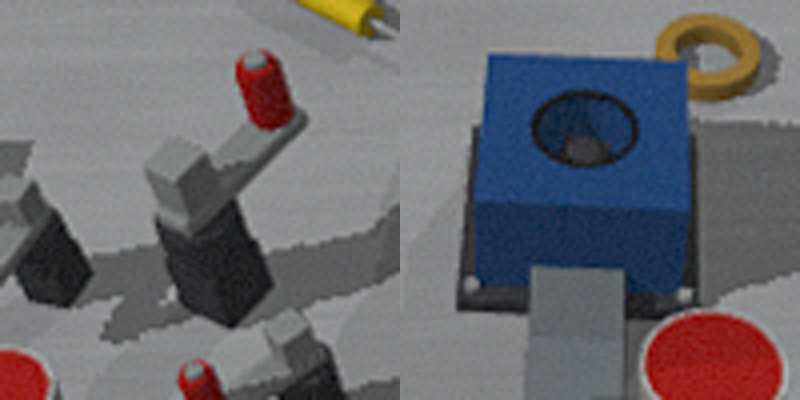

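View pics/sd.png

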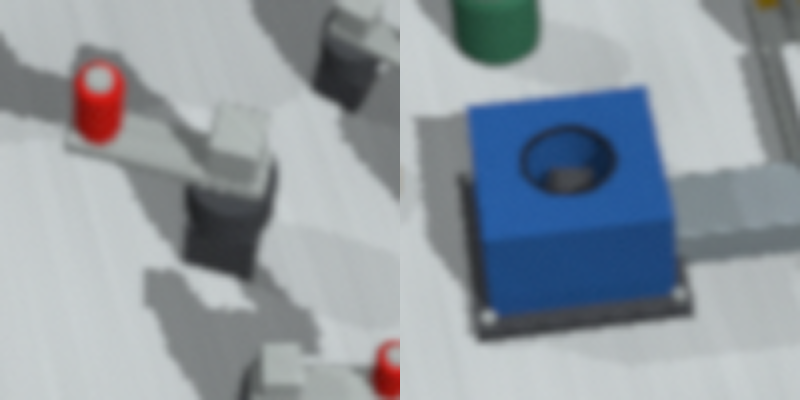

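Run:
```python
from h import *
np.set_printoptions(precision=4,suppress=True)
B=[('scene',(164.7,250.7)),('side',(370,364.5))];K=[('scene',(184.2,224.5)),('side',(334.5,354.5))];W=[('scene',(356.2,242)),('side',(302,230))]
for nm,o,z in(('boss',B,.112),('knob',K,.123),('well',W,.08)):
    print(nm,tri(o),[atz(n,u,z) for n,u in o])
# gearbox top corners
for n,cs,f in(('scene',[(488,54),(688,65),(690,205),(474,200)],lambda c:((c[0]-400)/4+310,c[1]/4+210)),('side',[(468,107),(648,88),(676,218),(485,240)],lambda c:((c[0]-400)/4+260,c[1]/4+190))):
    P=np.array([atz(n,f(c),.08) for c in cs]);print(n,P[:,:2].tolist(),P.mean(0))
```

```text
boss [ 0.508  -0.3288  0.1102] [array([ 0.5097, -0.328 ,  0.112 ]), array([ 0.5075, -0.3296,  0.112 ])]
knob [ 0.4481 -0.2993  0.1235] [array([ 0.4463, -0.2987,  0.123 ]), array([ 0.449 , -0.3003,  0.123 ])]
well [0.4663 0.0593 0.0787] [array([0.4665, 0.06  , 0.08  ]), array([0.4665, 0.0569, 0.08  ])]
scene [[0.4082952076589136, 0.010247227353992102], [0.42048051543372367, 0.11932226541432057], [0.5224338181969034, 0.1099552841773026], [0.5158198275554275, 0.000240392300305493]] [0.4668 0.0599 0.08  ]
side [[0.4178170822589913, 0.11454992228918937], [0.5266028105148987, 0.10375484245769395], [0.5164068196318182, -0.002873849666634287], [0.407656494960992, 0.007585090347684953]] [0.4671 0.0558 0.08  ]
```

```bash
cat >> h.py <<'E'
np.set_printoptions(precision=4,suppress=True)
def tool():
    s=arm.observe();return s,cv2.Rodrigues(np.array(s['ee_rot'],float))[0],np.array(s['position'])
def st():
    s,R,p=tool();print('t%.2f'%s['clock'],'pos',p,'F',s['force'],'T',s['ft_torque'],'w%.3f'%s['width'],'q',s['joints'],'xyaw %.1f'%np.degrees(np.arctan2(R[1,0],R[0,0])),'zax',R[:,2]);return s,R,p
def delta(target,yaw=None):
    """yaw: desired world yaw (deg) of tool x, tool down"""
    s,R,p=tool();d=R.T@(np.array(target)-p)
    r=None
    if yaw is not None:
        c,sn=np.cos(np.radians(yaw)),np.sin(np.radians(yaw))
        Rt=np.array([[c,sn,0],[sn,-c,0],[0,0,-1.]]);r=cv2.Rodrigues(R.T@Rt)[0].ravel()
    print('dp',d,'rot',r);return d,r
E
python3 - <<'E'
from h import *
s,R,p=st()
K,Rc,t=cam('wrist');c=-Rc.T@t
print('cam in tool',R.T@(c-p)); print('cam axes in tool',(R.T@Rc.T))
E
```

```text
t0.15 pos [0.2112 0.5878 0.2261] F [0.2793 0.0778 0.3599] T [ 0.0117 -0.0007  0.0127] w1.001 q [-1.3286  0.4351  0.025   1.5739 -0.0116  1.134  -0.0751] xyaw 70.2 zax [-0.0003 -0.0012 -1.    ]
cam in tool [-0.0001 -0.0709 -0.1565]
cam axes in tool [[ 1.     -0.0004 -0.001 ]
 [ 0.0007  0.9647  0.2634]
 [ 0.0009 -0.2634  0.9647]]
```

Run:
```python
from h import *
delta([0.467,-0.013,0.19],7)
```

```text
dp [-0.4789  0.4439  0.0368] rot [0.0008 0.001  1.1037]
```

```bash
python3 -m pendant '[{"dp":[-0.479,0.444,0.037],"rotation":[0,0,1.104],"fingers":-1},{"dp":[-0.479,0.444,0.037],"rotation":[0,0,1.104],"fingers":-1},{"dp":[-0.479,0.444,0.037],"rotation":[0,0,1.104],"fingers":-1},{"dp":[-0.479,0.444,0.037],"rotation":[0,0,1.104],"fingers":-1},{"dp":[-0.479,0.444,0.037],"rotation":[0,0,1.104],"fingers":-1},{"dp":[-0.479,0.444,0.037],"rotation":[0,0,1.104],"fingers":-1},{"dp":[-0.479,0.444,0.037],"rotation":[0,0,1.104],"fingers":-1},{"dp":[-0.479,0.444,0.037],"rotation":[0,0,1.104],"fingers":-1},{"dp":[-0.479,0.444,0.037],"rotation":[0,0,1.104],"fingers":-1},{"dp":[-0.479,0.444,0.037],"rotation":[0,0,1.104],"fingers":-1},{"dp":[-0.479,0.444,0.037],"rotation":[0,0,1.104],"fingers":-1},{"dp":[-0.479,0.444,0.037],"rotation":[0,0,1.104],"fingers":-1},{"dp":[-0.479,0.444,0.037],"rotation":[0,0,1.104],"fingers":-1},{"dp":[-0.479,0.444,0.037],"rotation":[0,0,1.104],"fingers":-1}]'
python3 - <<'E'
from h import *
st()
im=arm.get_image('wrist');cv2.imwrite('pics/w1.png',im)
u=proj('wrist',[.4668,.058,.064]);print(u)
E
```

```text
clock: 1.9
position: [0.4667, -0.0118, 0.1897]
ee_rot: [3.135, 0.195, -0.001]
force: [0.1, -0.2, -0.2]
width: 0.999
t1.90 pos [ 0.4667 -0.0118  0.1897] F [ 0.0814 -0.2208 -0.1638] T [-0.1304  0.0579  0.0045] w0.999 q [-0.5606  0.2291  0.5708  2.0276 -0.1532  0.9265  0.2149] xyaw 7.1 zax [-0.0006 -0.0007 -1.    ]
[332.6152 139.7776]
```

View pics/w1.png

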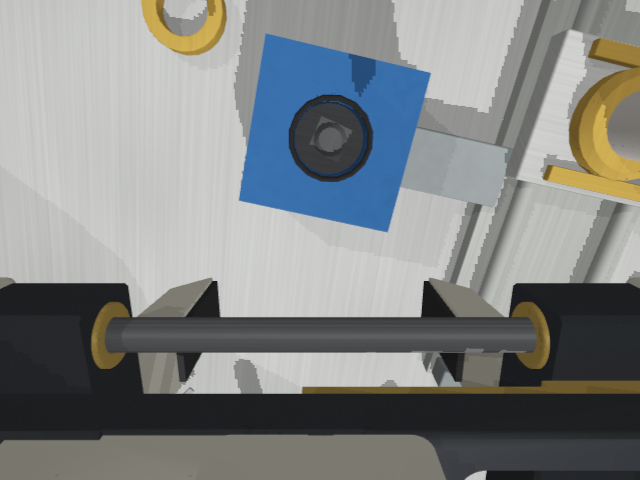

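The wrist view shows the well mouth centred near (331,138), with the square stub visible inside at (330,138). I'll enlarge it.

Run:
```python
from h import *
im=cv2.imread('pics/w1.png')
c=im[88:188,280:380].astype(float)
c=np.clip(c*2.2,0,255).astype(np.uint8)
c=cv2.resize(c,None,fx=6,fy=6,interpolation=cv2.INTER_CUBIC);cv2.imwrite('pics/w1c.png',c)
```

```text
(no output)
```

View pics/w1c.png

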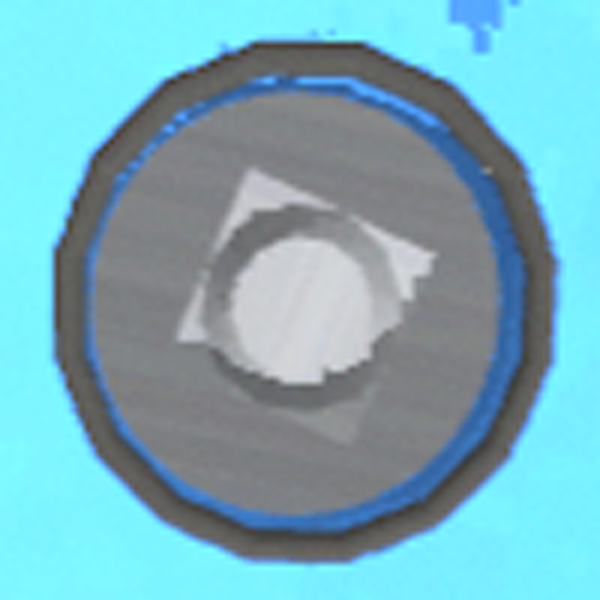

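Run:
```python
from h import *
C=[(252,168),(437,255),(350,445),(178,340)]
P=np.array([atz('wrist',(280+x/6,88+y/6),.060)[:2] for x,y in C]);print(P,P.mean(0))
for i in range(4):
    d=P[(i+1)%4]-P[i];print(np.linalg.norm(d),np.degrees(np.arctan2(d[1],d[0]))%90)
# rim: outer circle
print('well mouth',atz('wrist',(280+306/6,88+302/6),.08), 'cone top',atz('wrist',(280+305/6,88+308/6),.064))
```

```text
[[0.4572 0.0734]
 [0.4807 0.0663]
 [0.4733 0.0426]
 [0.4507 0.0525]] [0.4654 0.0587]
0.024557329196665093 72.99724617146072
0.02478589127816285 72.63889132752931
0.024652664630248153 66.35636577447784
0.02193459164237364 72.77534561978865
well mouth [0.4651 0.0588 0.08  ] cone top [0.4655 0.0581 0.064 ]
```

Run:
```python
from h import *
delta([0.571,-0.361,0.25],63.5)
```

```text
dp [ 0.0602  0.3594 -0.0601] rot [ 0.0003  0.0008 -0.9842]
```

```bash
python3 -m pendant '[{"dp":[0.060,0.359,-0.060],"rotation":[0,0,-0.984],"fingers":-1},{"dp":[0.060,0.359,-0.060],"rotation":[0,0,-0.984],"fingers":-1},{"dp":[0.060,0.359,-0.060],"rotation":[0,0,-0.984],"fingers":-1},{"dp":[0.060,0.359,-0.060],"rotation":[0,0,-0.984],"fingers":-1},{"dp":[0.060,0.359,-0.060],"rotation":[0,0,-0.984],"fingers":-1},{"dp":[0.060,0.359,-0.060],"rotation":[0,0,-0.984],"fingers":-1},{"dp":[0.060,0.359,-0.060],"rotation":[0,0,-0.984],"fingers":-1},{"dp":[0.060,0.359,-0.060],"rotation":[0,0,-0.984],"fingers":-1},{"dp":[0.060,0.359,-0.060],"rotation":[0,0,-0.984],"fingers":-1}]'
python3 - <<'E'
from h import *
st()
im=arm.get_image('wrist');cv2.imwrite('pics/w2.png',im)
u=proj('wrist',[.508,-.329,.112]).astype(int);print(u)
cv2.imwrite('pics/w2c.png',cv2.resize(im[60:220,220:420],None,fx=4,fy=4,interpolation=cv2.INTER_CUBIC)[:600])
E
```

```text
clock: 3.08
position: [0.5712, -0.3579, 0.2495]
ee_rot: [-2.669, -1.655, 0.0]
force: [0.6, -1.0, 0.2]
width: 0.999
t3.08 pos [ 0.5712 -0.3579  0.2495] F [ 0.5505 -0.9915  0.1799] T [ 0.0746 -0.0269 -0.0101] w0.999 q [ 0.2044  0.5224  0.4473  1.4313 -0.2306  1.2412  1.7848] xyaw 63.6 zax [-0.0009  0.0011 -1.    ]
[317 140]
```

View pics/w2.png

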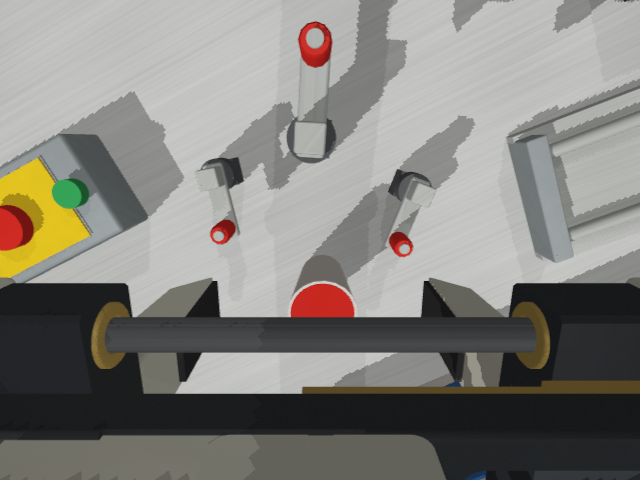

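View pics/w2c.png

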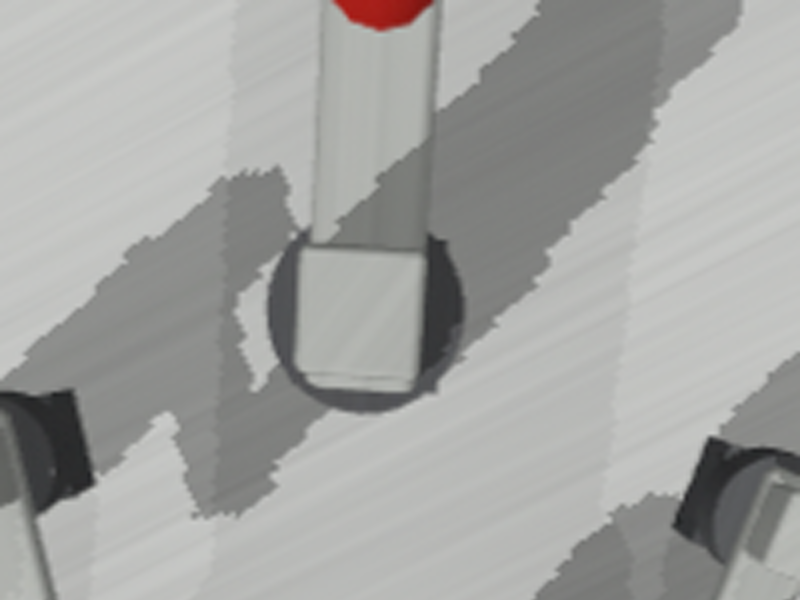

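Run:
```python
from h import *
C=[(300,248),(427,250),(417,378),(295,372)]
P=np.array([atz('wrist',(220+x/4,60+y/4),.112)[:2] for x,y in C]);b=P.mean(0);print(P,b)
for i in range(4):
    d=P[(i+1)%4]-P[i];print(np.linalg.norm(d),np.degrees(np.arctan2(d[1],d[0]))%90)
k=atz('wrist',(315.5,38.5),.123)[:2];print(k,np.linalg.norm(k-b),np.degrees(np.arctan2(*(k-b)[::-1])))
delta([*b,.16],64.5);delta([*b,.082],64.5)
```

```text
[[ 0.4888 -0.3383]
 [ 0.4996 -0.3173]
 [ 0.5196 -0.3292]
 [ 0.5083 -0.3494]] [ 0.5041 -0.3335]
0.023597247680254424 62.726936637617605
0.023268374219847576 59.171516363605086
0.023169386320764852 60.84387309808449
0.022484613007163638 60.17126541486937
[ 0.4478 -0.3005] 0.06530987111867717 149.61476311386616
dp [-0.0081 -0.0709  0.0898] rot [-0.001  -0.0005 -0.0151]
dp [-0.0081 -0.0709  0.1678] rot [-0.001  -0.0005 -0.0151]
```

Run:
```python
from h import *
st()
a=cv2.imread('pics/scene0.png');b=cv2.imread('pics/side0.png')
out=[]
ax=np.array([.5041,-.3335]);y=np.radians(150.3)
R=np.array([[np.cos(y),-np.sin(y)],[np.sin(y),np.cos(y)]])
for n,im,x0,y0 in(('scene',a,120,210),('side',b,310,335)):
    c=cv2.resize(im[y0:y0+100,x0:x0+100],None,fx=4,fy=4,interpolation=2)
    for h in(.082,.112):
        q=[((proj(n,[*(ax+R@np.array(v)*.012),h])-[x0,y0])*4+2).astype(int) for v in((1,1),(1,-1),(-1,-1),(-1,1))]
        cv2.polylines(c,[np.array(q)],True,(0,255,0),1)
    out.append(c)
cv2.imwrite('pics/chk.png',np.hstack(out))
```

```text
t3.12 pos [ 0.5713 -0.3579  0.2497] F [-0.1772 -0.6659  0.3592] T [ 0.0049 -0.0489  0.0115] w1.001 q [ 0.2041  0.5221  0.4475  1.4313 -0.2305  1.2412  1.785 ] xyaw 63.6 zax [-0.0007  0.0009 -1.    ]
```

View pics/chk.png

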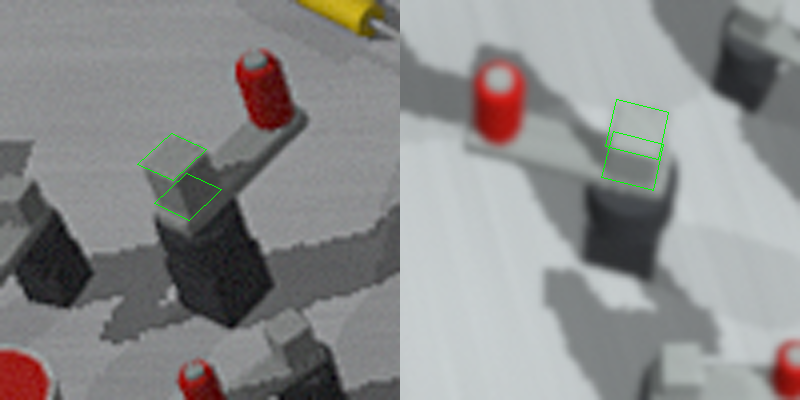

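Run:
```python
from h import *
delta([.5052,-.3325,.15],61);delta([.5052,-.3325,.082],61)
```

```text
dp [-0.0066 -0.0704  0.0998] rot [-0.001  -0.0005  0.046 ]
dp [-0.0067 -0.0703  0.1678] rot [-0.001  -0.0005  0.046 ]
```

```bash
python3 -m pendant '[{"dp":[-0.0066,-0.0704,0.03],"rotation":[-0.001,0,0.046],"fingers":-0.2},{"dp":[-0.0066,-0.0704,0.08],"rotation":[-0.001,0,0.046],"fingers":-0.2},{"dp":[-0.0066,-0.0704,0.110],"rotation":[-0.001,0,0.046],"fingers":-0.2},{"dp":[-0.0067,-0.0703,0.14],"rotation":[-0.001,0,0.046],"fingers":-0.2},{"dp":[-0.0067,-0.0703,0.1678],"rotation":[-0.001,0,0.046],"fingers":-0.2},{"dp":[-0.0067,-0.0703,0.1678],"rotation":[-0.001,0,0.046],"fingers":-0.2}]'
python3 - <<'E'
from h import *
st()
for n in("wrist","side"): cv2.imwrite(f'pics/{n}3.png',arm.get_image(n))
E
```

```text
clock: 3.88
position: [0.5043, -0.3299, 0.0805]
ee_rot: [-2.702, -1.595, 0.002]
force: [-0.0, 0.5, 0.6]
width: 0.597
t3.88 pos [ 0.5043 -0.3299  0.0805] F [-0.0265  0.5271  0.6333] T [ 0.0368  0.0296 -0.0193] w0.597 q [ 0.2201  0.5757  0.3966  1.8061 -0.2923  0.8221  1.8274] xyaw 61.1 zax [-0.0031  0.003  -1.    ]
```

View pics/wrist3.png

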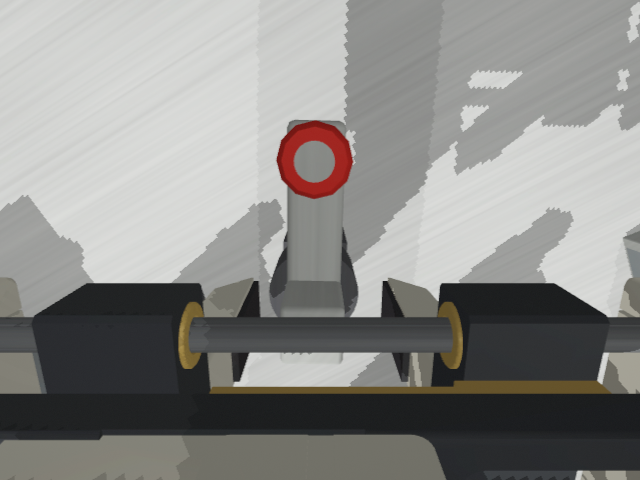

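View pics/side3.png

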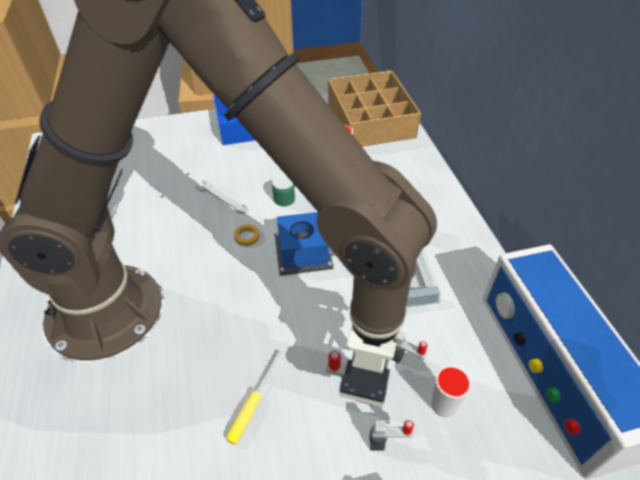

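Run:
```python
from h import *
s,R,p=st();k=atz('wrist',(314.5,161),.123);print(k,R.T@(k-p))
```

```text
t3.98 pos [ 0.5057 -0.3317  0.0828] F [-0.5354  0.3171  0.7012] T [-0.038   0.0015  0.0385] w0.603 q [ 0.2204  0.5734  0.3981  1.803  -0.292   0.823   1.8273] xyaw 61.1 zax [ 0.0007  0.0005 -1.    ]
[ 0.4485 -0.3024  0.123 ] [-0.002  -0.0642 -0.0402]
```

```bash
python3 -m pendant '[{"dp":[0,0,0],"rotation":[0,0,0],"fingers":1},{"dp":[0,0,0],"rotation":[0,0,0],"fingers":1},{"dp":[0,0,0],"rotation":[0,0,0],"fingers":1},{"dp":[0,0,0],"rotation":[0,0,0],"fingers":1},{"dp":[0,0,0],"rotation":[0,0,0],"fingers":1},{"dp":[0,0,-0.02],"rotation":[0,0,0],"fingers":1},{"dp":[0,0,-0.04],"rotation":[0,0,0],"fingers":1},{"dp":[0,0,-0.04],"rotation":[0,0,0],"fingers":1}]' 35
python3 - <<'E'
from h import *
s,R,p=st();cv2.imwrite('pics/w4.png',arm.get_image('wrist'))
E
```

```text
clock: 4.97
position: [0.506, -0.3319, 0.1233]
ee_rot: [2.705, 1.596, 0.002]
force: [0.6, 0.0, -5.7]
width: 0.258
t4.97 pos [ 0.506  -0.3319  0.1233] F [ 0.5806  0.0193 -5.6714] T [-0.0296 -0.0833  0.0417] w0.258 q [ 0.2028  0.5239  0.4214  1.7697 -0.265   0.9024  1.8051] xyaw 61.1 zax [ 0.0018 -0.     -1.    ]
```

View pics/w4.png

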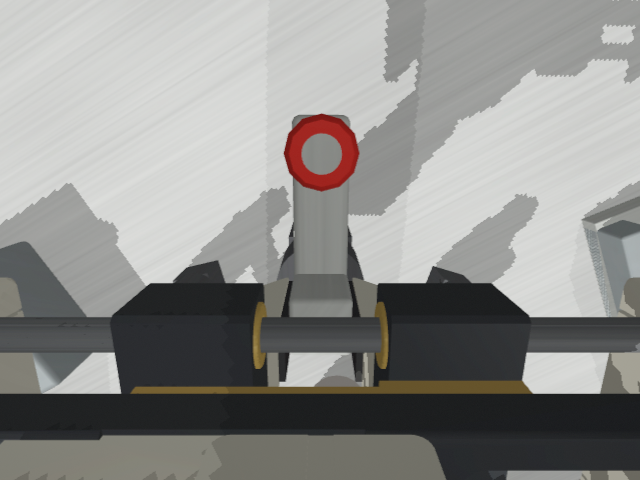

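Run:
```python
from h import *
s,R,p=st()
for dz in(.036,.040,.044):
    k=atz('wrist',(321.5,153),p[2]+dz);print(R.T@(k-p))
# knob diameter check 74px wide at top edge
K,Rc,t=cam('wrist');print((Rc@k+t))
delta([.4655,.0586,.20],72)
```

```text
t5.03 pos [ 0.5055 -0.3315  0.1223] F [ 0.6574 -0.2761 -5.8856] T [ 0.0055 -0.0344  0.0346] w0.258 q [ 0.2029  0.5249  0.4209  1.7709 -0.2653  0.9018  1.8053] xyaw 61.1 zax [ 0.0005  0.0008 -1.    ]
[ 0.0002 -0.0664 -0.036 ]
[ 0.0001 -0.0666 -0.04  ]
[ 0.0001 -0.0667 -0.044 ]
[ 0.0004 -0.0256  0.1096]
dp [ 0.3221 -0.2237 -0.0774] rot [ 0.0002 -0.0009 -0.1908]
```

```bash
python3 - <<'E'
from h import *
delta([.4668,.0582,.20],72)
E
python3 -m pendant '[{"dp":[0,0,-0.06],"rotation":[0,0,0],"fingers":1},{"dp":[0,0,-0.082],"rotation":[0,0,0],"fingers":1},{"dp":[0.06,-0.04,-0.082],"rotation":[0,0,-0.03],"fingers":1},{"dp":[0.11,-0.075,-0.08],"rotation":[0,0,-0.07],"fingers":1},{"dp":[0.16,-0.11,-0.08],"rotation":[0,0,-0.1],"fingers":1},{"dp":[0.21,-0.145,-0.08],"rotation":[0,0,-0.14],"fingers":1},{"dp":[0.26,-0.18,-0.08],"rotation":[0,0,-0.17],"fingers":1},{"dp":[0.30,-0.207,-0.08],"rotation":[0,0,-0.19],"fingers":1},{"dp":[0.322,-0.222,-0.078],"rotation":[0,-0.001,-0.191],"fingers":1},{"dp":[0.322,-0.222,-0.078],"rotation":[0,-0.001,-0.191],"fingers":1},{"dp":[0.322,-0.222,-0.078],"rotation":[0,-0.001,-0.191],"fingers":1}]'
python3 - <<'E'
from h import *
s,R,p=st()
for n in("wrist","side","scene"): cv2.imwrite(f'pics/{n}5.png',arm.get_image(n))
a=cv2.imread('pics/scene5.png');b=cv2.imread('pics/side5.png')
cv2.imwrite('pics/c5.png',np.hstack([cv2.resize(a[160:310,290:423],None,fx=3,fy=3),cv2.resize(b[130:280,240:373],None,fx=3,fy=3)]))
E
```

```text
dp [ 0.3224 -0.2224 -0.0774] rot [ 0.0002 -0.0009 -0.1908]
clock: 6.4
position: [0.4664, 0.0568, 0.1998]
ee_rot: [2.542, 1.846, -0.003]
force: [0.1, -0.6, -6.0]
width: 0.26
t6.40 pos [0.4664 0.0568 0.1998] F [ 0.0662 -0.6372 -5.9943] T [-0.0219 -0.0992  0.0434] w0.260 q [-0.4714  0.209   0.2812  1.9904 -0.0698  0.9529  1.101 ] xyaw 72.0 zax [-0.0014 -0.001  -1.    ]
```

View pics/c5.png

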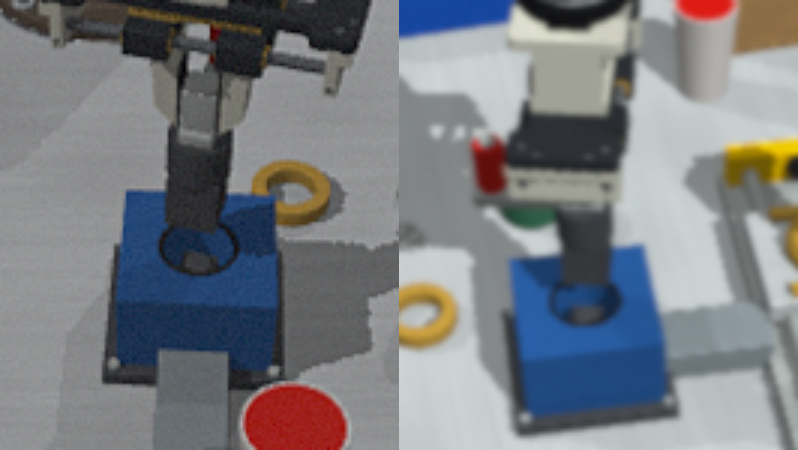

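View pics/wrist5.png

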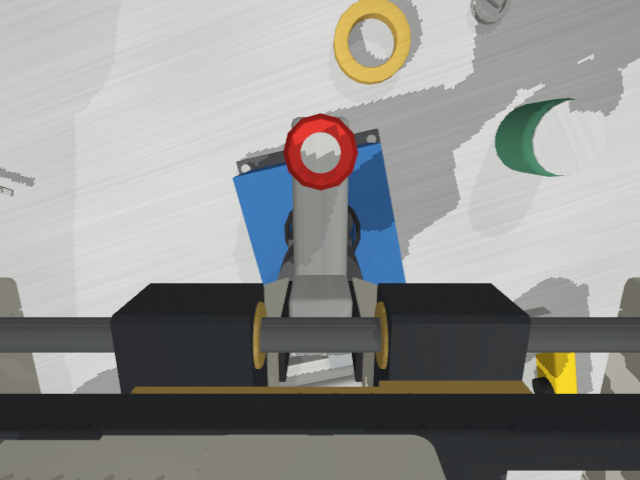

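```bash
cat >> h.py <<'E'
def overlay(pairs,ax,jyaw,zb,out,sz=100,s=4):
    y=np.radians(jyaw);Rz=np.array([[np.cos(y),-np.sin(y)],[np.sin(y),np.cos(y)]]);o=[]
    for n,im in pairs:
        c0=proj(n,[*ax,zb]).astype(int)-sz//2;c0[1]-=10
        c=cv2.resize(im[c0[1]:c0[1]+sz,c0[0]:c0[0]+sz],None,fx=s,fy=s,interpolation=2)
        f=lambda X:((proj(n,X)-c0)*s+s/2).astype(int)
        for h,r in((0,.0175),(.04,.0175),(.112,.012)):
            q=[f([*(np.array(ax)+Rz@np.array(v)*r),zb+h]) for v in((1,1),(1,-1),(-1,-1),(-1,1))]
            cv2.polylines(c,[np.array(q)],True,(0,255,0),1)
        cv2.polylines(c,[np.array([f([.4655+.028*np.cos(a),.0586+.028*np.sin(a),.08]) for a in np.linspace(0,6.28,40)])],True,(0,255,255),1)
        o.append(c)
    cv2.imwrite(out,np.hstack(o))
E
python3 - <<'E'
from h import *
s,R,p=st();ax=(p-.0014*R[:,1])[:2];print(ax)
overlay([('scene',cv2.imread('pics/scene5.png')),('side',cv2.imread('pics/side5.png'))],ax,72,p[2]-.0828,'pics/o5.png')
E
```

```text
t6.55 pos [0.4669 0.0565 0.2003] F [ 0.61    0.4613 -5.2069] T [ 0.0025 -0.0216  0.0221] w0.259 q [-0.4705  0.2084  0.2814  1.9896 -0.0699  0.9532  1.1006] xyaw 71.9 zax [-0.0004 -0.0006 -1.    ]
[0.4656 0.0569]
```

View pics/o5.png

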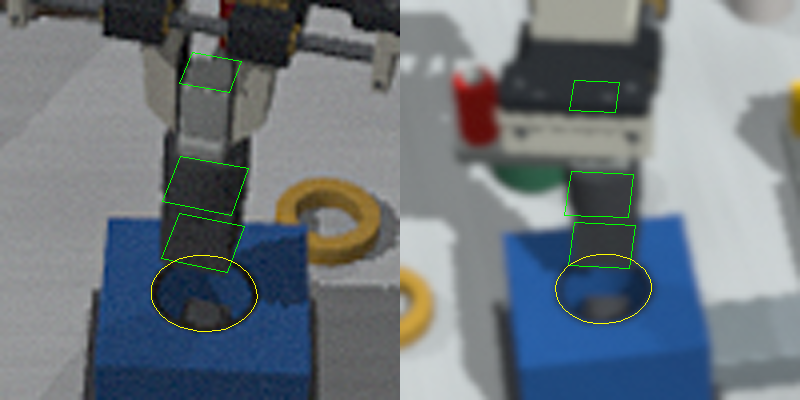

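Run:
```python
from h import *
delta([.4668,.0582,.153],72)
```

```text
dp [ 0.0017 -0.0006  0.0473] rot [-0.0002  0.0007 -0.0018]
```

```bash
python3 -m pendant '[{"dp":[0.002,-0.0006,0.01],"rotation":[0,0.001,-0.002],"fingers":1},{"dp":[0.002,-0.0006,0.02],"rotation":[0,0.001,-0.002],"fingers":1},{"dp":[0.002,-0.0006,0.03],"rotation":[0,0.001,-0.002],"fingers":1},{"dp":[0.002,-0.0006,0.038],"rotation":[0,0.001,-0.002],"fingers":1},{"dp":[0.002,-0.0006,0.043],"rotation":[0,0.001,-0.002],"fingers":1},{"dp":[0.002,-0.0006,0.047],"rotation":[0,0.001,-0.002],"fingers":1},{"dp":[0.002,-0.0006,0.047],"rotation":[0,0.001,-0.002],"fingers":1}]'
python3 - <<'E'
from h import *
s,R,p=st()
for n in("side","scene"): cv2.imwrite(f'pics/{n}6.png',arm.get_image(n))
ax=(p-.0014*R[:,1])[:2];print(ax)
overlay([('scene',cv2.imread('pics/scene6.png')),('side',cv2.imread('pics/side6.png'))],ax,72,p[2]-.0828,'pics/o6.png')
E
```

```text
clock: 7.42
position: [0.4669, 0.0585, 0.1532]
ee_rot: [-2.541, -1.847, 0.0]
force: [0.1, -0.3, -4.5]
width: 0.26
t7.42 pos [0.4669 0.0585 0.1532] F [ 0.131  -0.2648 -4.4781] T [-0.0404  0.0274 -0.0178] w0.260 q [-0.4581  0.27    0.2703  2.0484 -0.0967  0.8352  1.1247] xyaw 72.0 zax [-0.0003  0.0003 -1.    ]
[0.4655 0.0589]
```

View pics/o6.png

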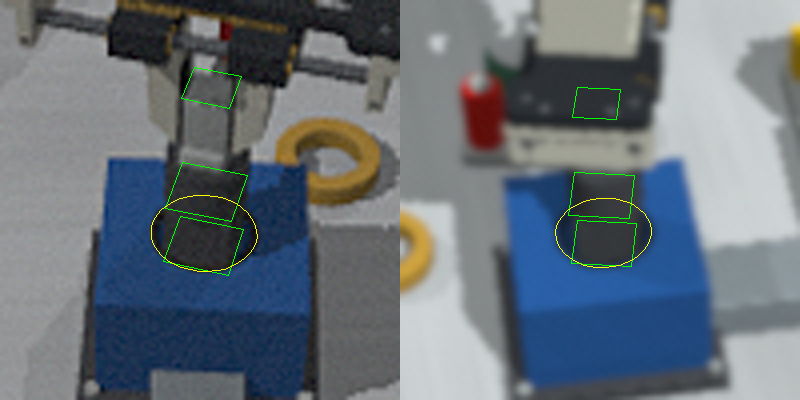

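```bash
python3 -m pendant '[{"dp":[0,0,0.003],"rotation":[0,0,0],"fingers":1},{"dp":[0,0,0.006],"rotation":[0,0,0],"fingers":1},{"dp":[0,0,0.008],"rotation":[0,0,0],"fingers":1},{"dp":[0,0,0.009],"rotation":[0,0,0],"fingers":1}]'
python3 -c "
from h import *
st()"
```

```text
clock: 8.02
position: [0.467, 0.0586, 0.1445]
ee_rot: [-2.541, -1.847, -0.0]
force: [-1.4, 0.1, -0.7]
width: 0.263
t8.03 pos [0.467  0.0586 0.1445] F [-1.4019  0.1188 -0.6881] T [ 0.0567  0.5115 -0.0499] w0.263 q [-0.4548  0.2824  0.2677  2.0583 -0.1024  0.813   1.1301] xyaw 72.0 zax [-0.      0.0005 -1.    ]
```

```bash
python3 -m pendant '[{"dp":[-0.0004,-0.0012,-0.001],"rotation":[0,0,0],"fingers":1},{"dp":[-0.0006,-0.0019,0.0],"rotation":[0,0,0],"fingers":1},{"dp":[-0.0006,-0.0019,0.001],"rotation":[0,0,0],"fingers":1}]'
python3 -c "
from h import *
st()"
```

```text
clock: 8.4
position: [0.4649, 0.0586, 0.1434]
ee_rot: [-2.541, -1.847, -0.001]
force: [0.2, 0.2, -4.8]
width: 0.261
t8.40 pos [0.4649 0.0586 0.1434] F [ 0.1634  0.187  -4.8137] T [-0.0047  0.0221  0.0213] w0.261 q [-0.4559  0.2807  0.2673  2.064  -0.1021  0.8088  1.1288] xyaw 72.0 zax [ 0.      0.0006 -1.    ]
```

```bash
python3 -m pendant '[{"dp":[0,0,0.002],"rotation":[0,0,0],"fingers":1},{"dp":[0,0,0.004],"rotation":[0,0,0],"fingers":1},{"dp":[0,0,0.005],"rotation":[0,0,0],"fingers":1}]'
python3 -c "
from h import *
st()"
```

```text
clock: 8.78
position: [0.4647, 0.0586, 0.1381]
ee_rot: [-2.541, -1.847, 0.0]
force: [-0.9, -0.2, -5.2]
width: 0.259
t8.78 pos [0.4647 0.0586 0.1381] F [-0.9206 -0.1649 -5.2341] T [0.113  0.3293 0.0298] w0.259 q [-0.4539  0.2885  0.2656  2.0701 -0.1054  0.7959  1.132 ] xyaw 72.0 zax [-0.0006  0.0004 -1.    ]
```

```bash
python3 -m pendant '[{"dp":[-0.0001,-0.0003,0.002],"rotation":[0,0,0],"fingers":1},{"dp":[-0.0001,-0.0003,0.004],"rotation":[0,0,0],"fingers":1},{"dp":[-0.0001,-0.0003,0.006],"rotation":[0,0,0],"fingers":1},{"dp":[-0.0001,-0.0003,0.008],"rotation":[0,0,0],"fingers":1},{"dp":[-0.0001,-0.0003,0.009],"rotation":[0,0,0],"fingers":1}]'
python3 -c "
from h import *
st()"
```

```text
clock: 9.4
position: [0.4644, 0.0586, 0.129]
ee_rot: [-2.541, -1.847, 0.0]
force: [-0.2, 0.2, -5.9]
width: 0.261
t9.40 pos [0.4644 0.0586 0.129 ] F [-0.1641  0.1713 -5.9166] T [ 0.0118 -0.003  -0.0329] w0.261 q [-0.4503  0.3018  0.2624  2.0805 -0.1113  0.7726  1.1375] xyaw 72.0 zax [-0.0005  0.0003 -1.    ]
```

Sliding down with no resistance. I'll go on to the floor (TCP about 0.111), and slow down at the end.

```bash
python3 -m pendant '[{"dp":[0,0,0.003],"rotation":[0,0,0],"fingers":1},{"dp":[0,0,0.006],"rotation":[0,0,0],"fingers":1},{"dp":[0,0,0.009],"rotation":[0,0,0],"fingers":1},{"dp":[0,0,0.012],"rotation":[0,0,0],"fingers":1},{"dp":[0,0,0.0145],"rotation":[0,0,0],"fingers":1},{"dp":[0,0,0.0165],"rotation":[0,0,0],"fingers":1},{"dp":[0,0,0.0165],"rotation":[0,0,0],"fingers":1}]'
python3 -c "
from h import *
st()"
```

```text
clock: 10.28
position: [0.4643, 0.0585, 0.1124]
ee_rot: [-2.541, -1.847, 0.001]
force: [-0.4, -0.7, -5.9]
width: 0.259
t10.28 pos [0.4643 0.0585 0.1124] F [-0.4092 -0.6803 -5.8943] T [-0.0038 -0.0673  0.042 ] w0.259 q [-0.443   0.3276  0.2559  2.0975 -0.1228  0.7309  1.1484] xyaw 72.0 zax [-0.0007  0.0002 -1.    ]
```

```bash
python3 -m pendant '[{"dp":[0,0,0.0007],"rotation":[0,0,0],"fingers":1},{"dp":[0,0,0.0013],"rotation":[0,0,0],"fingers":1},{"dp":[0,0,0.0017],"rotation":[0,0,0],"fingers":1},{"dp":[0,0,0.0017],"rotation":[0,0,0],"fingers":1}]'
python3 - <<'E'
from h import *
s,R,p=st()
for n in("side","scene","wrist"): cv2.imwrite(f'pics/{n}7.png',arm.get_image(n))
ax=(p-.0014*R[:,1])[:2];print(ax)
overlay([('scene',cv2.imread('pics/scene7.png')),('side',cv2.imread('pics/side7.png'))],ax,72,p[2]-.0828,'pics/o7.png')
E
```

```text
clock: 10.78
position: [0.4648, 0.0585, 0.1114]
ee_rot: [-2.541, -1.846, -0.001]
force: [-2.1, -1.0, 6.6]
width: 0.258
t10.78 pos [0.4648 0.0585 0.1114] F [-2.1445 -1.0131  6.6281] T [-0.2063  0.7104  0.0054] w0.258 q [-0.4422  0.3292  0.2555  2.0983 -0.1239  0.7275  1.1496] xyaw 72.0 zax [ 0.0002  0.0006 -1.    ]
[0.4634 0.0589]
```

View pics/o7.png

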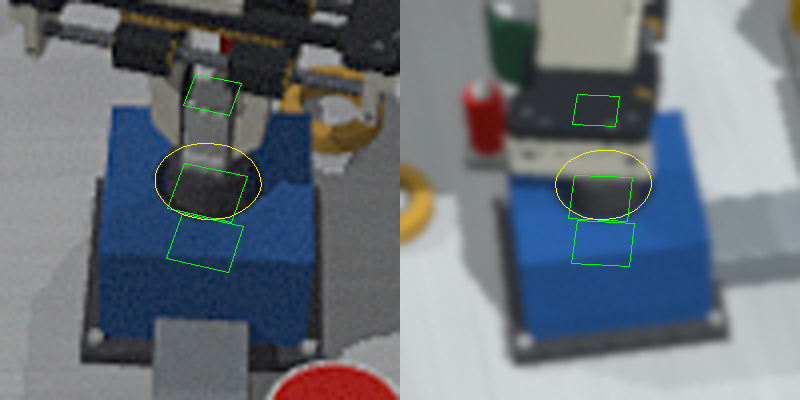

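View pics/scene7.png

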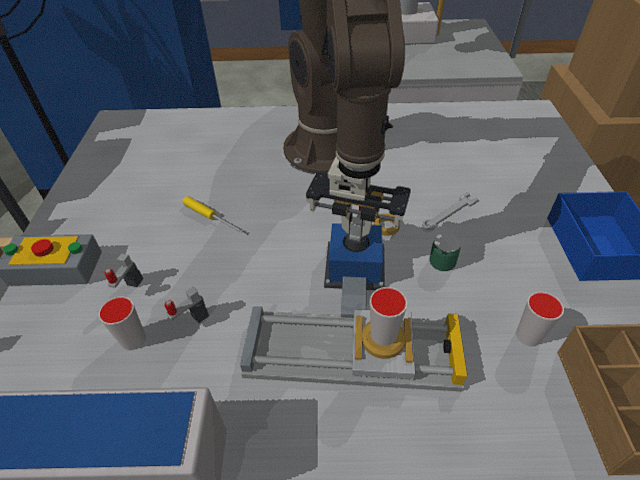

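View pics/wrist7.png

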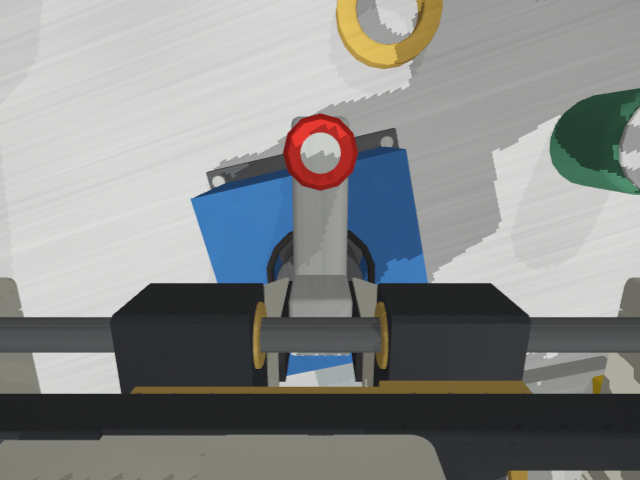

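```bash
python3 -m pendant '[{"dp":[0,0,-0.0005],"rotation":[0,0,0],"fingers":1},{"dp":[-0.0001,0,-0.0005],"rotation":[0,0,0.08],"fingers":1},{"dp":[-0.0003,0,-0.0005],"rotation":[0,0,0.2],"fingers":1},{"dp":[-0.0005,-0.0001,-0.0005],"rotation":[0,0,0.35],"fingers":1},{"dp":[-0.0007,-0.0002,-0.0005],"rotation":[0,0,0.5],"fingers":1}]' 40
python3 -c "
from h import *
st()"
```

```text
clock: 11.55
position: [0.4645, 0.0592, 0.1118]
ee_rot: [-2.92, -1.155, -0.002]
force: [1.4, 4.0, -6.5]
width: 0.258
t11.55 pos [0.4645 0.0592 0.1118] F [ 1.3761  3.9913 -6.5428] T [ 1.2281 -0.1492  0.2547] w0.258 q [-0.5402  0.3353  0.3801  2.1062 -0.1866  0.7302  0.7134] xyaw 43.2 zax [ 0.0006  0.0018 -1.    ]
```

```bash
python3 -m pendant '[{"dp":[0,-0.0002,0],"rotation":[0,0,0.15],"fingers":1},{"dp":[-0.0002,-0.0003,0],"rotation":[0,0,0.3],"fingers":1},{"dp":[-0.0004,-0.0003,0],"rotation":[0,0,0.45],"fingers":1},{"dp":[-0.0006,-0.0004,0],"rotation":[0,0,0.6],"fingers":1},{"dp":[-0.0008,-0.0006,0],"rotation":[0,0,0.75],"fingers":1},{"dp":[-0.0009,-0.0007,0],"rotation":[0,0,0.9],"fingers":1}]' 40
python3 -c "
from h import *
st()"
```

```text
clock: 12.3
position: [0.4649, 0.0594, 0.1119]
ee_rot: [-3.131, 0.237, -0.006]
force: [4.9, 0.0, -12.1]
width: 0.26
t12.30 pos [0.4649 0.0594 0.1119] F [  4.9358   0.0426 -12.1266] T [ 0.1147 -1.3962  0.1955] w0.260 q [-0.7206  0.3632  0.6187  2.1206 -0.3118  0.7414 -0.0516] xyaw -8.6 zax [ 0.0036  0.0017 -1.    ]
```

```bash
python3 -m pendant '[{"dp":[0.0007,-0.0002,0.0004],"rotation":[0.001,-0.003,0.05],"fingers":1},{"dp":[0.0006,-0.0002,0.0004],"rotation":[0.001,-0.003,0.2],"fingers":1},{"dp":[0.0006,-0.0002,0.0004],"rotation":[0.001,-0.003,0.35],"fingers":1},{"dp":[0.0005,-0.0003,0.0004],"rotation":[0.001,-0.003,0.5],"fingers":1},{"dp":[0.0004,-0.0003,0.0004],"rotation":[0.001,-0.003,0.65],"fingers":1}]' 40
python3 -c "
from h import *
st()"
```

```text
clock: 12.92
position: [0.4657, 0.0591, 0.1117]
ee_rot: [-2.887, 1.23, -0.002]
force: [-0.4, -3.0, -2.8]
width: 0.261
t12.93 pos [0.4657 0.0591 0.1117] F [-0.3871 -3.0253 -2.8368] T [-1.0074  0.0231  0.1509] w0.261 q [-0.8451  0.4057  0.8019  2.1265 -0.4249  0.7684 -0.5772] xyaw -46.1 zax [ 0.0025  0.0032 -1.    ]
```

```bash
python3 -m pendant '[{"dp":[0.0002,0.0002,0],"rotation":[0.003,0,0.1],"fingers":1},{"dp":[0.0002,0.0002,0],"rotation":[0.003,0,0.25],"fingers":1},{"dp":[0.0002,0.0001,0],"rotation":[0.003,0,0.4],"fingers":1},{"dp":[0.0001,0.0001,0],"rotation":[0.003,0,0.55],"fingers":1},{"dp":[0.0001,0,0],"rotation":[0.003,0,0.7],"fingers":1},{"dp":[0.0001,0,0],"rotation":[0.003,0,0.7],"fingers":1}]' 40
python3 -c "
from h import *
st()"
```

```text
clock: 13.68
position: [0.4657, 0.0585, 0.1117]
ee_rot: [-2.29, 2.143, -0.003]
force: [-1.9, -3.3, -0.4]
width: 0.259
t13.68 pos [0.4657 0.0585 0.1117] F [-1.9347 -3.2594 -0.4145] T [-1.193   0.53    0.1398] w0.259 q [-0.9714  0.4759  1.0072  2.1363 -0.5651  0.8154 -1.1151] xyaw -86.2 zax [ 0.0051  0.0029 -1.    ]
```

```bash
python3 -m pendant '[{"dp":[0.0003,0.0002,0],"rotation":[0.004,-0.003,0.1],"fingers":1},{"dp":[0.0003,0.0002,0],"rotation":[0.004,-0.003,0.25],"fingers":1},{"dp":[0.0003,0.0001,0],"rotation":[0.004,-0.003,0.4],"fingers":1},{"dp":[0.0003,0.0001,0],"rotation":[0.004,-0.003,0.5],"fingers":1}]' 40
python3 - <<'E'
from h import *
st()
cv2.imwrite('pics/scene8.png',arm.get_image('scene'))
E
```

```text
clock: 14.18
position: [0.4653, 0.0578, 0.1117]
ee_rot: [-1.687, 2.639, -0.001]
force: [-2.6, -3.0, 1.8]
width: 0.26
t14.18 pos [0.4653 0.0578 0.1117] F [-2.5752 -3.0197  1.837 ] T [-1.0329  1.035   0.1633] w0.260 q [-1.0435  0.5457  1.15    2.1445 -0.6769  0.8685 -1.4847] xyaw -114.8 zax [ 0.0087  0.0047 -1.    ]
```

View pics/scene8.png

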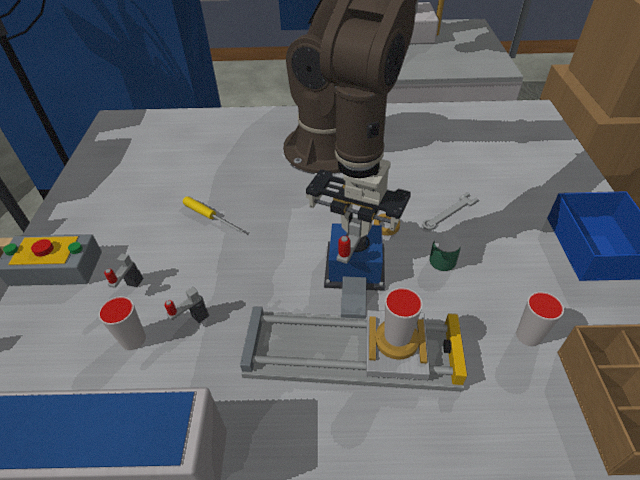

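```bash
python3 -m pendant '[{"dp":[0,0,0],"rotation":[0,0,0],"fingers":-0.2},{"dp":[0,0,0],"rotation":[0,0,0],"fingers":-0.2},{"dp":[0,0,0],"rotation":[0,0,0],"fingers":-0.2},{"dp":[0,0,-0.03],"rotation":[0.0087,-0.0047,-0.1],"fingers":-0.2},{"dp":[0,0,-0.055],"rotation":[0.0087,-0.0047,-0.28],"fingers":-0.2},{"dp":[0,0,-0.055],"rotation":[0,0,-0.46],"fingers":-0.2},{"dp":[0,0,-0.055],"rotation":[0,0,-0.64],"fingers":-0.2},{"dp":[0,0,-0.055],"rotation":[0,0,-0.82],"fingers":-0.2},{"dp":[0,0,-0.055],"rotation":[0,0,-1.0],"fingers":-0.2},{"dp":[0,0,-0.055],"rotation":[0,0,-1.18],"fingers":-0.2},{"dp":[0,0,-0.055],"rotation":[0,0,-1.36],"fingers":-0.2},{"dp":[0,0,-0.055],"rotation":[0,0,-1.54],"fingers":-0.2},{"dp":[0,0,-0.055],"rotation":[0,0,-1.72],"fingers":-0.2},{"dp":[0,0,-0.055],"rotation":[0,0,-1.9],"fingers":-0.2},{"dp":[0,0,-0.055],"rotation":[0,0,-2.08],"fingers":-0.2},{"dp":[0,0,-0.055],"rotation":[0,0,-2.26],"fingers":-0.2},{"dp":[0,0,-0.055],"rotation":[0,0,-2.44],"fingers":-0.2},{"dp":[0,0,-0.055],"rotation":[0,0,-2.62],"fingers":-0.2},{"dp":[0,0,-0.055],"rotation":[0,0,-2.8],"fingers":-0.2},{"dp":[0,0,-0.055],"rotation":[0,0,-2.95],"fingers":-0.2}]' 40
python3 - <<'E'
from h import *
st()
for n in('scene','side','wrist'):cv2.imwrite(f'pics/{n}9.png',arm.get_image(n))
a=cv2.imread('pics/scene9.png');b=cv2.imread('pics/side9.png')
cv2.imwrite('pics/c9.png',np.hstack([cv2.resize(a[180:300,300:400],None,fx=4,fy=4),cv2.resize(b[150:270,250:350],None,fx=4,fy=4)]))
E
```

```text
clock: 16.73
position: [0.465, 0.0576, 0.1668]
ee_rot: [-2.795, -1.434, -0.016]
force: [-0.4, -1.0, -0.7]
width: 0.598
t16.73 pos [0.465  0.0576 0.1668] F [-0.3821 -1.0093 -0.7128] T [-0.0178 -0.0062 -0.0167] w0.598 q [-0.628   0.2514  0.4799  2.0567 -0.1568  0.857   0.8888] xyaw 54.3 zax [ 0.0093  0.0048 -0.9999]
```

View pics/c9.png

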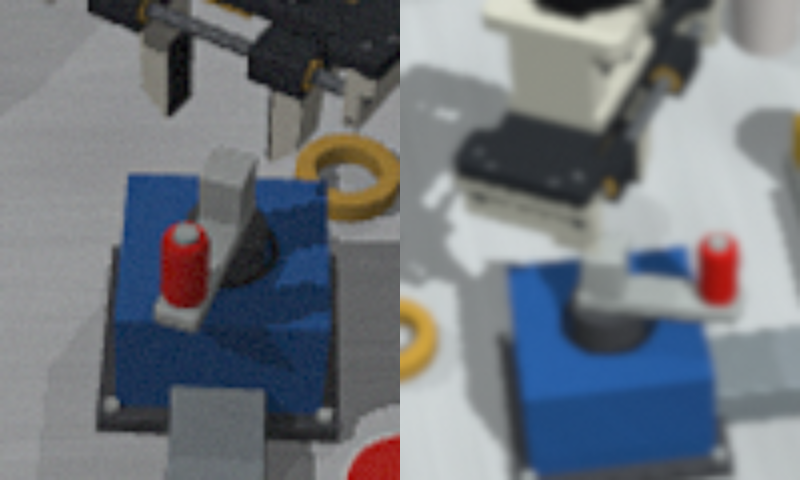

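View pics/wrist9.png

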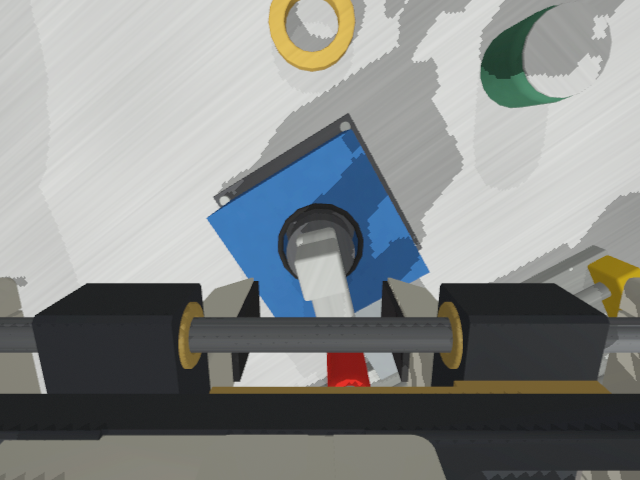

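Run:
```python
from h import *
delta([.465,.0585,.1117],65.2)
```

```text
dp [ 0.0003 -0.0008  0.055 ] rot [ 0.0054 -0.0088 -0.1984]
```

```bash
python3 -m pendant '[{"dp":[0.0003,-0.0008,0.0],"rotation":[0.0054,-0.0088,-0.12],"fingers":-0.2},{"dp":[0.0003,-0.0008,0.01],"rotation":[0.0054,-0.0088,-0.198],"fingers":-0.2},{"dp":[0.0003,-0.0008,0.03],"rotation":[0.0054,-0.0088,-0.198],"fingers":-0.2},{"dp":[0.0003,-0.0008,0.045],"rotation":[0.0054,-0.0088,-0.198],"fingers":-0.2},{"dp":[0.0003,-0.0008,0.053],"rotation":[0.0054,-0.0088,-0.198],"fingers":-0.2},{"dp":[0.0003,-0.0008,0.055],"rotation":[0.0054,-0.0088,-0.198],"fingers":-0.2},{"dp":[0.0003,-0.0008,0.055],"rotation":[0.0054,-0.0088,-0.198],"fingers":0.6},{"dp":[0.0003,-0.0008,0.055],"rotation":[0.0054,-0.0088,-0.198],"fingers":1},{"dp":[0.0003,-0.0008,0.055],"rotation":[0.0054,-0.0088,-0.198],"fingers":1},{"dp":[0.0003,-0.0008,0.055],"rotation":[0.0054,-0.0088,-0.198],"fingers":1}]' 30
python3 -c "
from h import *
st()"
```

```text
clock: 18.12
position: [0.4653, 0.0586, 0.112]
ee_rot: [2.647, 1.692, 0.001]
force: [0.0, -0.1, 0.6]
width: 0.26
t18.12 pos [0.4653 0.0586 0.112 ] F [ 0.0112 -0.0675  0.6344] T [-0.0868 -0.038   0.0389] w0.260 q [-0.5644  0.3389  0.4123  2.1061 -0.2007  0.7325  1.1145] xyaw 65.2 zax [ 0.0007  0.0002 -1.    ]
```

```bash
python3 -m pendant '[{"dp":[0,0,0],"rotation":[0,0,0.1],"fingers":1},{"dp":[0,0,0],"rotation":[0,0,0.25],"fingers":1},{"dp":[0,0,0],"rotation":[0,0,0.4],"fingers":1},{"dp":[0,0,0],"rotation":[0,0,0.55],"fingers":1},{"dp":[0,0,0],"rotation":[0,0,0.7],"fingers":1},{"dp":[0,0,0],"rotation":[0,0,0.85],"fingers":1}]' 40
python3 -c "
from h import *
st()"
```

```text
clock: 18.88
position: [0.4651, 0.0583, 0.112]
ee_rot: [3.11, 0.443, 0.001]
force: [-0.1, -1.3, -1.2]
width: 0.258
t18.88 pos [0.4651 0.0583 0.112 ] F [-0.14   -1.2598 -1.207 ] T [-0.38    0.167   0.2277] w0.258 q [-0.7337  0.3689  0.6401  2.1185 -0.3218  0.7482  0.3959] xyaw 16.2 zax [ 0.0004 -0.0001 -1.    ]
```

Forces are about 1 N, so I'll keep winding.

```bash
python3 -m pendant '[{"dp":[0,0,0],"rotation":[0,0,0.15],"fingers":1},{"dp":[0,0,0],"rotation":[0,0,0.3],"fingers":1},{"dp":[0,0,0],"rotation":[0,0,0.45],"fingers":1},{"dp":[0,0,0],"rotation":[0,0,0.6],"fingers":1},{"dp":[0,0,0],"rotation":[0,0,0.75],"fingers":1},{"dp":[0,0,0],"rotation":[0,0,0.9],"fingers":1}]' 40
python3 - <<'E'
from h import *
st()
im=arm.get_image('scene');cv2.imwrite('pics/c10.png',cv2.resize(im[280:400,330:480],None,fx=4,fy=4,interpolation=2))
E
```

```text
clock: 19.62
position: [0.4647, 0.0583, 0.112]
ee_rot: [2.991, -0.96, -0.0]
force: [-0.9, -0.9, -0.8]
width: 0.259
t19.62 pos [0.4647 0.0583 0.112 ] F [-0.9281 -0.8799 -0.7784] T [-0.3699  0.3661  0.2512] w0.259 q [-0.9083  0.4349  0.8988  2.1299 -0.4821  0.7908 -0.3261] xyaw -35.6 zax [-0.0002 -0.0001 -1.    ]
```

View pics/c10.png

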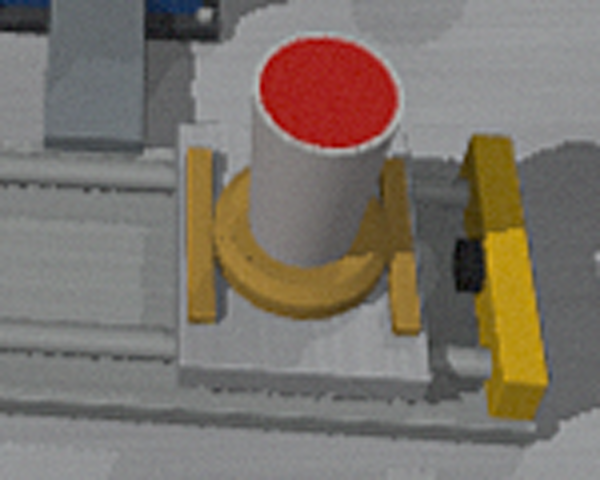

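```bash
python3 -m pendant '[{"dp":[0,0,0],"rotation":[0,0,0.15],"fingers":1},{"dp":[0,0,0],"rotation":[0,0,0.3],"fingers":1},{"dp":[0,0,0],"rotation":[0,0,0.45],"fingers":1},{"dp":[0,0,0],"rotation":[0,0,0.6],"fingers":1},{"dp":[0,0,0],"rotation":[0,0,0.75],"fingers":1},{"dp":[0,0,0],"rotation":[0,0,0.9],"fingers":1}]' 40
python3 - <<'E'
from h import *
st()
im=arm.get_image('scene');cv2.imwrite('pics/c11.png',cv2.resize(im[280:400,330:480],None,fx=4,fy=4,interpolation=2))
E
```

```text
clock: 20.42
position: [0.4646, 0.0586, 0.112]
ee_rot: [2.266, -2.175, -0.001]
force: [-0.8, 0.5, -0.2]
width: 0.26
t20.43 pos [0.4646 0.0586 0.112 ] F [-0.7893  0.5312 -0.2243] T [-0.1149  0.6135  0.3086] w0.260 q [-1.0499  0.5581  1.1619  2.1374 -0.6782  0.8863 -1.0095] xyaw -87.7 zax [-0.0009  0.0002 -1.    ]
```

View pics/c11.png

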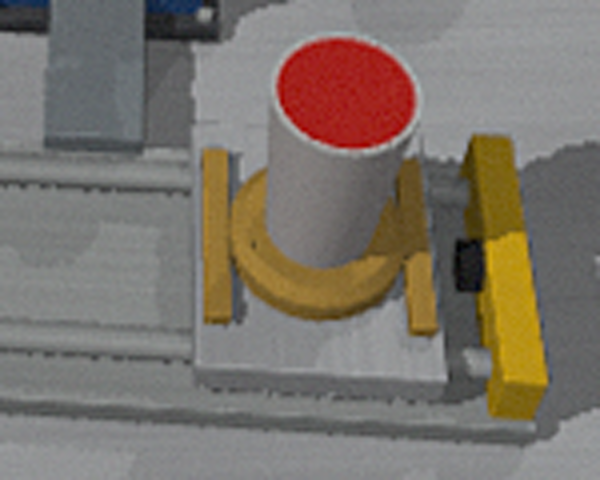

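```bash
python3 -m pendant '[{"dp":[0,0,0],"rotation":[0,0,0],"fingers":-0.2},{"dp":[0,0,0],"rotation":[0,0,0],"fingers":-0.2},{"dp":[0,0,0],"rotation":[0,0,0],"fingers":-0.2},{"dp":[0,0,-0.03],"rotation":[0,0,-0.1],"fingers":-0.2},{"dp":[0,0,-0.055],"rotation":[0,0,-0.28],"fingers":-0.2},{"dp":[0,0,-0.055],"rotation":[0,0,-0.46],"fingers":-0.2},{"dp":[0,0,-0.055],"rotation":[0,0,-0.64],"fingers":-0.2},{"dp":[0,0,-0.055],"rotation":[0,0,-0.82],"fingers":-0.2},{"dp":[0,0,-0.055],"rotation":[0,0,-1.0],"fingers":-0.2},{"dp":[0,0,-0.055],"rotation":[0,0,-1.18],"fingers":-0.2},{"dp":[0,0,-0.055],"rotation":[0,0,-1.36],"fingers":-0.2},{"dp":[0,0,-0.055],"rotation":[0,0,-1.54],"fingers":-0.2},{"dp":[0,0,-0.055],"rotation":[0,0,-1.72],"fingers":-0.2},{"dp":[0,0,-0.055],"rotation":[0,0,-1.9],"fingers":-0.2},{"dp":[0,0,-0.055],"rotation":[0,0,-2.08],"fingers":-0.2},{"dp":[0,0,-0.055],"rotation":[0,0,-2.26],"fingers":-0.2},{"dp":[0,0,-0.055],"rotation":[0,0,-2.44],"fingers":-0.2},{"dp":[0,0,-0.055],"rotation":[0,0,-2.62],"fingers":-0.2},{"dp":[0,0,-0.055],"rotation":[0,0,-2.8],"fingers":-0.2},{"dp":[0,0,-0.055],"rotation":[0,0,-2.95],"fingers":-0.2}]'
python3 - <<'E'
from h import *
st();delta([.465,.0585,.1119],92.3)
E
```

```text
clock: 22.98
position: [0.4647, 0.0585, 0.1671]
ee_rot: [-2.383, -2.046, 0.001]
force: [-0.2, -0.5, -1.0]
width: 0.6
t22.98 pos [0.4647 0.0585 0.1671] F [-0.1744 -0.5256 -1.0071] T [ 0.0577 -0.0336  0.0288] w0.600 q [-0.6339  0.2575  0.4845  2.0486 -0.1559  0.8707  1.3567] xyaw 81.3 zax [-0.0006  0.0001 -1.    ]
dp [0.0001 0.0003 0.0552] rot [-0.0006 -0.     -0.1921]
```

```bash
python3 -m pendant '[{"dp":[0.0001,0.0003,0.0],"rotation":[0,0,-0.12],"fingers":-0.2},{"dp":[0.0001,0.0003,0.01],"rotation":[0,0,-0.192],"fingers":-0.2},{"dp":[0.0001,0.0003,0.03],"rotation":[0,0,-0.192],"fingers":-0.2},{"dp":[0.0001,0.0003,0.045],"rotation":[0,0,-0.192],"fingers":-0.2},{"dp":[0.0001,0.0003,0.053],"rotation":[0,0,-0.192],"fingers":-0.2},{"dp":[0.0001,0.0003,0.055],"rotation":[0,0,-0.192],"fingers":-0.2},{"dp":[0.0001,0.0003,0.055],"rotation":[0,0,-0.192],"fingers":0.6},{"dp":[0.0001,0.0003,0.055],"rotation":[0,0,-0.192],"fingers":1},{"dp":[0.0001,0.0003,0.055],"rotation":[0,0,-0.192],"fingers":1},{"dp":[0.0001,0.0003,0.055],"rotation":[0,0,-0.192],"fingers":1}]' 30
python3 -c "
from h import *
st()"
```

```text
clock: 24.22
position: [0.4652, 0.0587, 0.1124]
ee_rot: [-2.176, -2.265, -0.0]
force: [-0.3, 0.2, 1.9]
width: 0.263
t24.23 pos [0.4652 0.0587 0.1124] F [-0.296   0.1826  1.903 ] T [0.0529 0.1229 0.016 ] w0.263 q [-0.567   0.3388  0.4156  2.1056 -0.2022  0.7345  1.5894] xyaw 92.3 zax [-0.0001  0.0004 -1.    ]
```

```bash
python3 -m pendant '[{"dp":[0,0,0],"rotation":[0,0,0.1],"fingers":1},{"dp":[0,0,0],"rotation":[0,0,0.25],"fingers":1},{"dp":[0,0,0],"rotation":[0,0,0.4],"fingers":1},{"dp":[0,0,0],"rotation":[0,0,0.55],"fingers":1},{"dp":[0,0,0],"rotation":[0,0,0.7],"fingers":1},{"dp":[0,0,0],"rotation":[0,0,0.8],"fingers":1}]' 40
python3 - <<'E'
from h import *
st()
im=arm.get_image('scene');cv2.imwrite('pics/c12.png',cv2.resize(im[280:400,330:480],None,fx=4,fy=4,interpolation=2))
E
```

```text
clock: 24.98
position: [0.4651, 0.0586, 0.1124]
ee_rot: [-2.889, -1.234, 0.0]
force: [0.2, -0.5, -0.8]
width: 0.26
t24.98 pos [0.4651 0.0586 0.1124] F [ 0.2215 -0.499  -0.8144] T [-0.2332 -0.003   0.2352] w0.260 q [-0.7265  0.3667  0.6295  2.1171 -0.3154  0.7488  0.9127] xyaw 46.3 zax [-0.0001  0.0001 -1.    ]
```

View pics/c12.png

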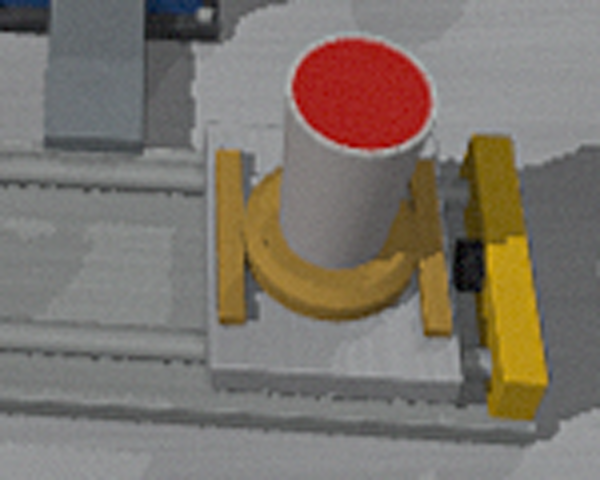

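```bash
python3 -m pendant '[{"dp":[0,0,0],"rotation":[0,0,0.1],"fingers":1},{"dp":[0,0,0],"rotation":[0,0,0.2],"fingers":1},{"dp":[0,0,0],"rotation":[0,0,0.3],"fingers":1},{"dp":[0,0,0],"rotation":[0,0,0.3],"fingers":1}]'
python3 -c "
from h import *
st()"
```

```text
clock: 25.52
position: [0.4651, 0.0586, 0.1124]
ee_rot: [3.042, 0.785, -0.001]
force: [-0.3, -1.4, -0.1]
width: 0.264
t25.52 pos [0.4651 0.0586 0.1124] F [-0.2893 -1.4156 -0.1384] T [-0.1811  0.0745  0.1579] w0.264 q [-0.787   0.3836  0.7146  2.121  -0.3642  0.7587  0.6658] xyaw 29.0 zax [-0.0003 -0.0003 -1.    ]
```

```bash
python3 -m pendant '[{"dp":[0,0,0],"rotation":[0,0,0.08],"fingers":1},{"dp":[0,0,0],"rotation":[0,0,0.1],"fingers":1}]'
python3 -c "
from h import *
st()"
```

```text
clock: 25.78
position: [0.465, 0.0585, 0.1124]
ee_rot: [3.076, 0.636, -0.001]
force: [1.0, -0.1, 0.3]
width: 0.259
t25.77 pos [0.465  0.0585 0.1124] F [ 0.9628 -0.0829  0.2642] T [-0.2095 -0.0131  0.211 ] w0.259 q [-0.8061  0.3899  0.7423  2.1224 -0.3806  0.7626  0.5868] xyaw 23.4 zax [-0.0003 -0.0004 -1.    ]
```

```bash
python3 -m pendant '[{"dp":[0,0,0],"rotation":[0,0,0.06],"fingers":1},{"dp":[0,0,0],"rotation":[0,0,0.08],"fingers":1}]'
python3 - <<'E'
from h import *
st()
im=arm.get_image('scene');cv2.imwrite('pics/c13.png',cv2.resize(im[280:400,330:480],None,fx=4,fy=4,interpolation=2))
E
```

```text
clock: 26.02
position: [0.465, 0.0585, 0.1124]
ee_rot: [3.099, 0.515, -0.001]
force: [0.5, -1.2, 0.0]
width: 0.263
t26.02 pos [0.465  0.0585 0.1124] F [ 0.4651 -1.1657  0.0322] T [-0.1714  0.0234  0.2301] w0.263 q [-0.8216  0.3954  0.7648  2.1233 -0.3943  0.766   0.5241] xyaw 18.9 zax [-0.0004 -0.0004 -1.    ]
```

View pics/c13.png

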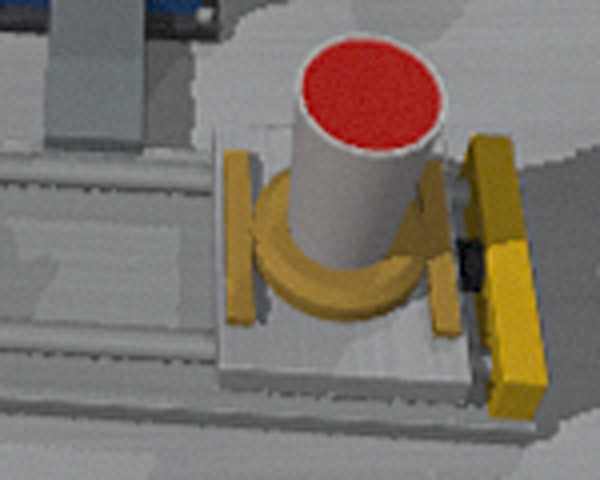

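```bash
python3 -m pendant '[{"dp":[0,0,0],"rotation":[0,0,0.06],"fingers":1},{"dp":[0,0,0],"rotation":[0,0,0.1],"fingers":1},{"dp":[0,0,0],"rotation":[0,0,0.1],"fingers":1}]'
python3 -c "
from h import *
st()"
```

```text
clock: 26.45
position: [0.465, 0.0585, 0.1124]
ee_rot: [3.121, 0.359, -0.001]
force: [-0.2, -0.8, -0.1]
width: 0.261
t26.45 pos [0.465  0.0585 0.1124] F [-0.1747 -0.7577 -0.0609] T [-0.2507  0.0767  0.117 ] w0.261 q [-0.8412  0.4029  0.794   2.1245 -0.4123  0.7708  0.4445] xyaw 13.1 zax [-0.0005 -0.0005 -1.    ]
```

```bash
python3 -m pendant '[{"dp":[0,0,0],"rotation":[0,0,0.06],"fingers":1},{"dp":[0,0,0],"rotation":[0,0,0.08],"fingers":1},{"dp":[0,0,0],"rotation":[0,0,0.08],"fingers":1}]'
python3 -c "
from h import *
st()"
```

```text
clock: 26.82
position: [0.465, 0.0585, 0.1124]
ee_rot: [3.132, 0.236, -0.001]
force: [-1.0, -1.7, 0.1]
width: 0.263
t26.82 pos [0.465  0.0585 0.1124] F [-1.0234 -1.6653  0.1198] T [-0.2282  0.0887  0.1962] w0.263 q [-0.8564  0.4093  0.8169  2.1255 -0.4267  0.7749  0.3822] xyaw 8.6 zax [-0.0004 -0.0006 -1.    ]
```

```bash
python3 -m pendant '[{"dp":[0,0,0],"rotation":[0,0,0.06],"fingers":1},{"dp":[0,0,0],"rotation":[0,0,0.08],"fingers":1},{"dp":[0,0,0],"rotation":[0,0,0.08],"fingers":1}]'
python3 - <<'E'
from h import *
st()
im=arm.get_image('scene');cv2.imwrite('pics/c14.png',cv2.resize(im[280:400,330:480],None,fx=4,fy=4,interpolation=2))
im=arm.get_image('side');cv2.imwrite('pics/d14.png',cv2.resize(im[150:270,330:450],None,fx=4,fy=4,interpolation=2))
E
```

```text
clock: 27.2
position: [0.465, 0.0585, 0.1124]
ee_rot: [3.139, 0.113, -0.001]
force: [-1.4, -1.3, 0.6]
width: 0.26
t27.20 pos [0.465  0.0585 0.1124] F [-1.3784 -1.2548  0.5684] T [-0.2379  0.111   0.31  ] w0.260 q [-0.8716  0.4159  0.8399  2.1264 -0.4415  0.7793  0.3202] xyaw 4.1 zax [-0.0004 -0.0007 -1.    ]
```

View pics/c14.png

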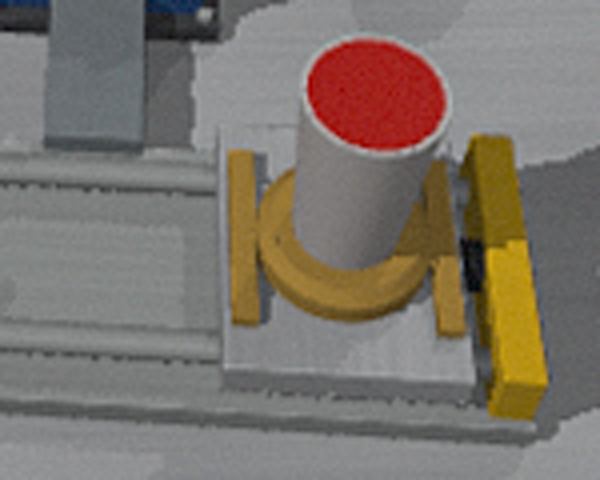

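View pics/d14.png

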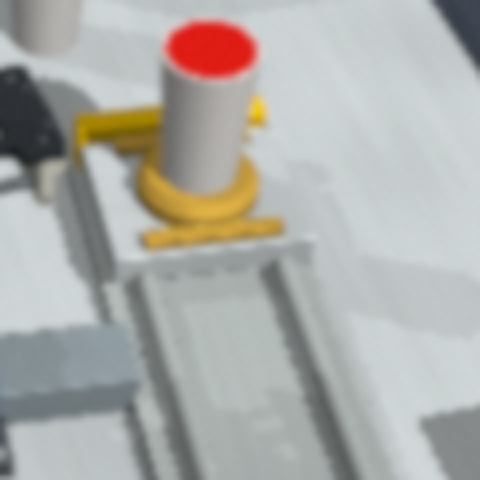

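```bash
python3 -m pendant '[{"dp":[0,0,0],"rotation":[0,0,0.03],"fingers":1},{"dp":[0,0,0],"rotation":[0,0,0.05],"fingers":1},{"dp":[0,0,0],"rotation":[0,0,0.05],"fingers":1}]'
python3 - <<'E'
from h import *
st()
im=arm.get_image('scene');cv2.imwrite('pics/c15.png',cv2.resize(im[280:400,330:480],None,fx=4,fy=4,interpolation=2))
print(st()[0]['ft_torque'])
E
```

```text
clock: 27.68
position: [0.465, 0.0585, 0.1124]
ee_rot: [3.141, 0.034, -0.001]
force: [0.2, -1.5, 1.3]
width: 0.265
t27.68 pos [0.465  0.0585 0.1124] F [ 0.1858 -1.4785  1.344 ] T [-0.2657  0.1739  0.4992] w0.265 q [-0.8811  0.4204  0.8547  2.1269 -0.451   0.7823  0.2809] xyaw 1.2 zax [-0.0005 -0.0007 -1.    ]
t27.73 pos [0.465  0.0585 0.1124] F [-1.0227 -0.8113  0.332 ] T [-0.2553  0.1611  0.4579] w0.265 q [-0.881   0.4204  0.8546  2.127  -0.4509  0.7822  0.2812] xyaw 1.3 zax [-0.0005 -0.0007 -1.    ]
[-0.2553  0.1611  0.4579]
```

View pics/c15.png

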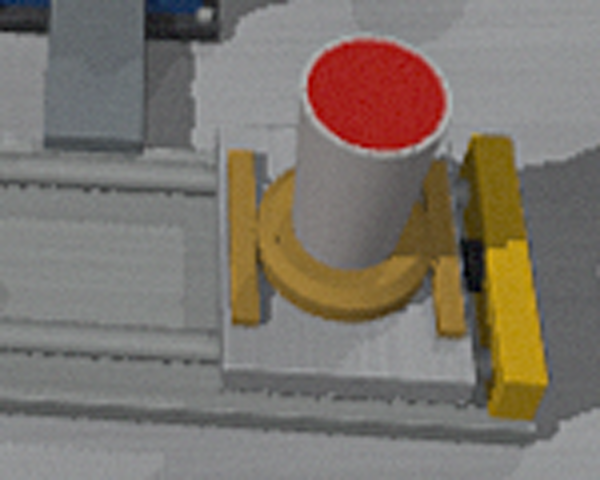

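```bash
python3 -m pendant '[{"dp":[0,0,0],"rotation":[0,0,0],"fingers":-0.2},{"dp":[0,0,0],"rotation":[0,0,0],"fingers":-0.2},{"dp":[0,0,0],"rotation":[0,0,0],"fingers":-0.2},{"dp":[0,0,-0.02],"rotation":[0,0,0],"fingers":-0.2},{"dp":[0,0,-0.06],"rotation":[0,0,0],"fingers":-0.2},{"dp":[0,0,-0.12],"rotation":[0,0,0],"fingers":-0.2},{"dp":[-0.05,0,-0.15],"rotation":[0,0,0],"fingers":-0.2},{"dp":[-0.08,0.05,-0.16],"rotation":[0,0,0],"fingers":-0.2},{"dp":[-0.08,0.1,-0.16],"rotation":[0,0,0],"fingers":-0.2},{"dp":[-0.08,0.1,-0.16],"rotation":[0,0,0],"fingers":-0.2}]'
python3 - <<'E'
from h import *
st()
a=arm.get_image('scene');b=arm.get_image('side');cv2.imwrite('pics/w16.png',arm.get_image('wrist'))
cv2.imwrite('pics/c16.png',cv2.resize(a[200:400,310:480],None,fx=3,fy=3,interpolation=2));cv2.imwrite('pics/scene16.png',a)
cv2.imwrite('pics/d16.png',cv2.resize(b[150:300,230:430],None,fx=4,fy=4,interpolation=2))
E
```

```text
clock: 28.98
position: [0.387, -0.0456, 0.2726]
ee_rot: [-3.137, -0.028, -0.001]
force: [0.1, 0.4, -0.2]
width: 0.603
t28.98 pos [ 0.387  -0.0456  0.2726] F [ 0.1376  0.4126 -0.2168] T [-0.0841  0.0648 -0.0034] w0.603 q [-1.251  -0.1858  1.1306  2.0769  0.1797  1.1498 -0.1836] xyaw 1.0 zax [ 0.0003  0.0041 -1.    ]
```

View pics/c16.png

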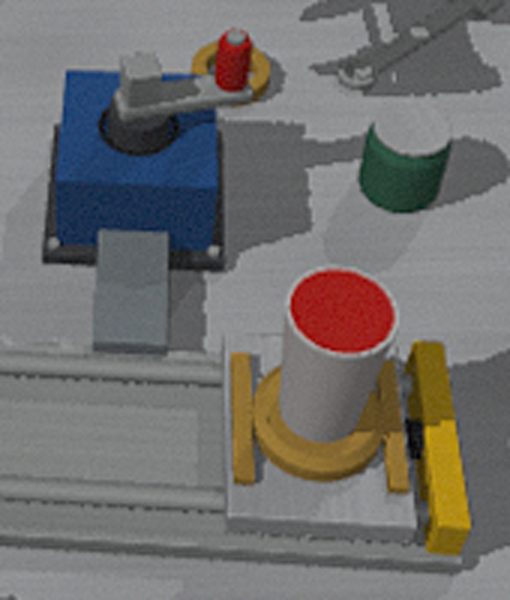

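View pics/d16.png

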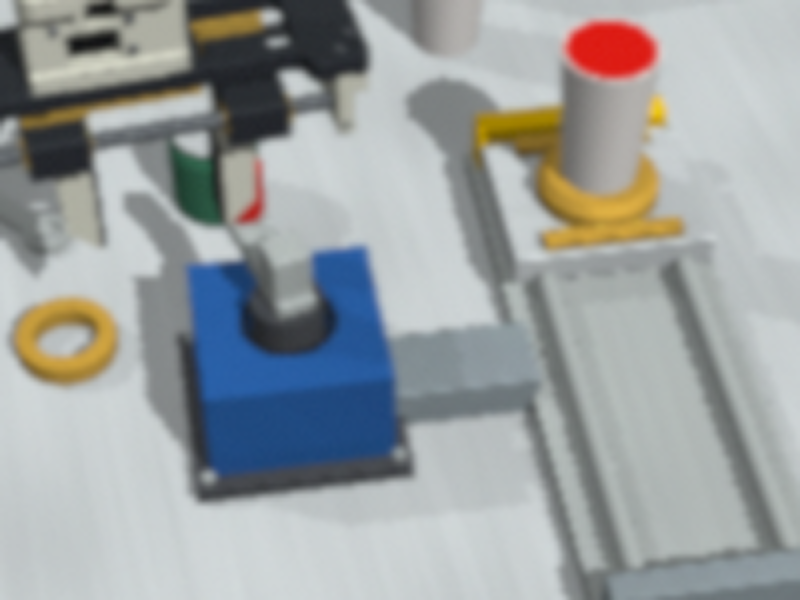

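View pics/scene16.png

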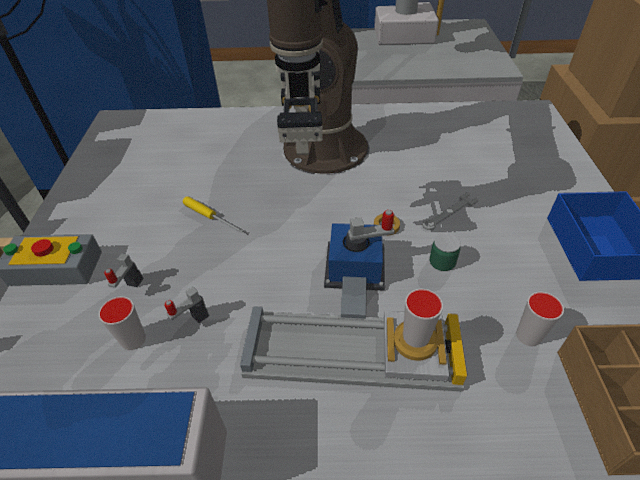

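Run:
```python
from h import *
def red(im,x0,y0,x1,y1):
    c=im[y0:y1,x0:x1].astype(int);m=(c[...,2]>120)&(c[...,1]<70)&(c[...,0]<70);v,u=np.nonzero(m);return u.mean()+x0,v.mean()+y0
r=[]
now=arm.get_image('scene')
for im in(cv2.imread('pics/scene0.png'),cv2.imread('pics/scene8.png'),cv2.imread('pics/scene16.png'),now):
    u=red(im,365,280,450,330);P=atz('scene',u,.163);r.append(P);print(u,P)
print(np.linalg.norm(r[3]-r[0]),np.linalg.norm(r[3]-r[1]))
a=cv2.imread('pics/c15.png');u=np.array(red(a,0,0,600,160))/4+[330,280];print('gripped',u)
st()
```

```text
(np.float64(387.92786421499295), np.float64(301.6011315417256)) [0.6849 0.0961 0.163 ]
(np.float64(403.1504922644163), np.float64(302.32067510548524)) [0.6871 0.121  0.163 ]
(np.float64(423.49374130737135), np.float64(303.3449235048679)) [0.69   0.1542 0.163 ]
(np.float64(423.55509065550905), np.float64(303.3165969316597)) [0.69   0.1543 0.163 ]
0.05845200314574362 0.03340578935487752
gripped [423.8754 303.753 ]
t29.18 pos [ 0.3873 -0.0423  0.2724] F [-0.7027  0.5179  0.1045] T [-0.1088  0.0512  0.0267] w0.602 q [-1.2523 -0.1785  1.1242  2.0768  0.178   1.1494 -0.1851] xyaw 1.3 zax [-0.0007 -0.0015 -1.    ]
```

Run:
```python
from cell import arm
print(arm.sign_off())
```

```text
the job is handed in; nothing more can be done
None
```

The large crank is seated on the drive stub, the carriage is wound up against its rubber stop, and the gripper has let go and moved clear. I handed the job in at about 29 s of the 72 s allowed; sign-off reported no verdict.

**Fetch and seat:** I gripped the crank by its boss and read the stub's flats at about 72° from the wrist camera. The first touch on the stub showed the crank about 2 mm off axis, with roughly 4 to 5 N on it. After I shifted it, it slid down freely to the floor, where the wrist force changed by about 12 N.

**Winding:** I turned it clockwise by the boss in three grips, about 430° in all.
- **Side forces:** mostly 1 to 4 N, with a brief 5 N sideways and about 7 N of extra downward pull during the first grip.
- **At the stop:** the turning torque rose from about 0.2 to 0.46–0.5 N m.

**Last checks:**
- **Carriage:** it sits against the stop in the picture and did not move when I released the crank. The camera measured 58.5 mm of travel from the start, while the crank rotation implies about 60 mm. Both fit a start near 0.
- **Crank:** it looks upright and low in the well. I did not measure its final depth separately; that rests on the floor contact.
- **Other things on the bench:** they look unmoved in the scene picture.

**Disagreement:** the fixed cameras and the wrist camera differed by about 5 mm on the crank's position. I gripped at a compromise between them, nearer the wrist reading.

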